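# Lock the portafilter and flush the group

## Task

Warm up the little espresso machine on the gaming desk: lift the empty portafilter out of its tamping stand, offer it up into the group head with the handle swung to the left (as you face the machine) and twist it home until it locks, its handle pointing straight out of the machine's front. Then let go of it, press the white brew button on top of the machine fully down and release it. Leave the cup standing under the spouts, and leave the tamper, keyboard and mouse where they are.

Things in the scene. Friction and masses are not known exactly. Their poses are not given: they have to be found in the camera images.
- portafilter: Empty steel portafilter, 206 mm long, 0.42 kg, level in the stand. Origin on the basket's axis at mid-height of its 2 lugs; handle along -x, z up. Basket 66 mm across; rim 10 mm above origin, spouts end 62 mm below. Lugs along +y and -y reach 43 mm from the axis, 18 mm wide, 8 mm thick. Centre of mass about 34 mm from the axis, handle side.
- handle (a point): Middle of the portafilter's black handle, 118 mm from the basket's axis and 26 mm below the portafilter's origin: the place to grip from above; axes as the portafilter's. Handle: flat-sided level bar, 26 mm wide (y), 28 mm high, 100 mm long (x -68 to -168 mm from the axis).
- stand: Fixed wooden tamping stand on a black rubber foot, 120 x 112 mm, 102 mm high. Origin on the desk under the basket's axis; heading as the portafilter in it, whose origin is 98 mm up. The lugs lie on two side cheeks and the neck in a notch of the wall on the handle's side (-x), with 4 mm play. Lift straight up: 70 mm clears the spouts.
- machine: Fixed steel espresso machine, 200 wide, 420 deep, body top 315 mm. Origin on the desk under the group head's axis; x to the back (front faces -x), +y = left of a person at the front. Group head: round, 110 mm across, 201 to 305 mm high, free in front of the body, whose face is 80 mm behind its axis. Drip tray 47 mm high. Thin steam wand at x 45 to 95, y -92 to -112 mm.
- group (a point): Where the portafilter's origin belongs when locked: on the group's upright axis, 215 mm above the desk, 14 mm above the mouth (underside of the ring); axes as the machine's. Locked, the portafilter has the machine's heading (handle straight out, -x) and hangs from its lugs by itself. A hard stop follows about 4 degrees further on.
- mouth (a point): Centre of the group's mouth, 14 mm below group. Keep the portafilter's origin 13 mm or more below it to come in sideways. Two lug slots (5 mm free each side, 3 mm at the lug ends) let it up when turned 50 (+-6) degrees clockwise, seen from above, from the machine's heading: handle 50 degrees from straight out towards the machine's left (+y).
- gasket_face (a point): Underside of the group's soft rubber gasket (8 N per mm, 4 mm travel), 8 mm above group. Raise until the rim meets it (portafilter's origin 2 mm below group), then turn 50 degrees counter-clockwise, seen from above: in the first half the lugs climb 4 mm ramps, which lift it home and squeeze the gasket with about 14 N, then they run level.
- brew (a joint): Brew button travel: 0 up, 0.005 m fully down; springs back when released. About 5 N presses it fully down.
- brew_top (a point): Centre of the top face of the round white brew button (32 mm across, pressed straight down) on the machine's top near its front edge, 333 mm above the desk, 106 mm behind the group's axis; z up.
- cup: White espresso cup, 68 mm across, 55 mm high, on the drip tray under the group, rim 102 mm above the desk. Origin: centre of its underside.
- tamper: Steel coffee tamper, 58 mm across, 92 mm high, standing on the desk. Origin: centre of its underside.
- keyboard: Black backlit keyboard with wrist rest, 370 x 200 mm, 30 mm high, at the far side of the desk. Origin: centre of its underside, long side along y.
- mouse: Black mouse, 118 x 64 mm, 36 mm high. Origin: centre of its underside, long side along x.
Things that resemble listed ones, but are neither listed nor needed, are in the scene too. Of the things that look like the portafilter, the largest one is meant.

How it is judged:
By the outcome, as a careful person would: the job done as asked, in the order asked, and still so for the second after the job is handed in, with the robot touching nothing.
It also fails if it takes over 58 s, if anything falls off the work surface, if the arm or the gripper's body presses on something with over 40 N, if the wrist force passes 120 N, or if a joint passes its speed limit or range.

## Robot

A 6-joint arm with a two-finger parallel gripper is mounted at the origin on the work surface. World frame = base frame: x ahead of the robot, y to its left, z up, the work surface at z = 0. Lengths are in mm, angles in rad, forces in N, time in s.
With the tool pointing down it reaches from about 300 to 775 mm from the base axis. Payload 14.6 kg.
Tool frame: the origin (TCP) lies between the finger pads; the fingertips stand env.tips_ahead ahead of it and the grasp point (between the pads) lies 5 mm behind it (env.tips_ahead is the distance from the TCP to the fingertips, in mm); z points along the fingers, y is the line along which they close (so a half turn about z gives the same grasp; the last joint's range is limited). The gripper opens to 85 mm and grips with 20 to 120 N. Pads are 22 mm wide; open, the fingers measure 114 mm over their backs; the gripper's body (76 mm by 85 mm) begins 54 mm behind the grasp point. The pads swing forward as they close: fully open they stand 13 mm farther back than shut.
Start: joints at [1.225, 0.3, 1.521, -0, 1.321, -0.067], TCP at [151.359, 528.753, 245.281] pointing down, gripper open.
Joint ranges: [-3.03, 3.03], [-0.79, 2.21], [0.23, 2.52], [-1.04, 4.18], [0, 3.07], [-2.55, 2.55]. Speed limits (rad/s): [2.22, 2.22, 2.57, 3.14, 3.14, 3.14].

## Interface

Orientations are given as a rotation vector (axis times angle).
In Python, from rig import env gives the robot as it stands.
- The arm moves only by the tool servo_tool, never from a script. Its argument "commands" is a list of rows, each an object of numbers: "x", "y", "z": the shift along the tool's x, y, z in m; "ax", "ay", "az": the turn, a rotation vector about the tool's x, y, z in degrees. In form: [{"x": .., "y": .., "z": .., "ax": .., "ay": .., "az": ..}, ...]. A call has 1 to 12 rows; each row is the pose to reach, as a shift and turn from the pose commanded when the call began, along the tool's axes at that moment; what a row does not reach only later rows make up. A row lasts 1/12 s, in which the tool goes at most 41.7 mm and 7.16 degrees, less where a joint would pass 70% of its speed; a pose out of reach is approached as far as the arm can. A call with a gripper value outside its range is refused whole. "gripper" is the finger opening in m, from 0 to 0.0854, set as the call begins (left out, the last holds). The fingers move at their own pace and stop on an object; "squeeze" is the grip in N (left out, the last holds). Time passes only in rows, so rows that repeat a pose let the fingers close. It gives the time, the measured TCP pose, the force, the opening and the grip force at its end, in the units of the state.
- env.sense(): the state, without advancing time (a new reading comes with each control period).
- env.grab_frame(name): name is "scene" or "top" or "wrist"; returns a dict with "img" (384x512x3 uint8, red, green, blue), "z_map" (384x512 float32, mm along the optical axis (not along the pixel's ray), 0 where there is no reading), "K" (3x3 intrinsics, pixels), "rvec" (rotation vector, rad) and "tvec" (3), from world to camera coordinates, as OpenCV has them; the wrist camera has in their place "tool_from_camera" (4x4, takes a point from camera to tool coordinates, whose origin is the TCP and whose axes are the flange's). Camera axes: x right, y down, z forward; pixel columns grow to the right and rows downward; lengths in mm; the calibration is good to about 2 mm. A picture is of the moment at which its call begins: read the wrist's pose just before it.
- env.job_done(): hands the job in; it is judged then, once.
The state is a dict: "clock": time; "joint_pos": joint angles; "joint_vel": joint speeds; "tau": joint torques, N m; "ee_pos": TCP position; "ee_rot": TCP orientation; "contact_force": force on the tool from outside, world axes, zero at the start; "wrist_torque": the same for the moment, N m; "gripper_width": opening from 0.0 (shut) to 1.0 (fully open); "grasp_force": force on a finger pad.
Only numpy, scipy, OpenCV 4.12 (cv2) and the standard library are available. Lean on these libraries where they do the work, as an engineer would, in place of code of your own. Each camera call takes 0.05 s, during which the arm holds its last target. There are 200 camera calls.

## Working session

There is one attempt and no reset: what is moved stays moved. The work goes in short steps, Python scripts to look and compute and a tool call to move; the robot and the scene stay as the last step left them, time stands still between calls to the robot, and variables do not carry over. Pictures are saved under pics/ and viewed, at most 10 in all, crops included, and the job is handed in when it is done.

Besides the shell and the picture viewer there is one more tool, called after ">>>" as name(argument=value, ...) on one line, values as JSON. servo_tool: Moves the arm, as the interface text tells. Its arguments: {"type":"object","properties":{"commands":{"type":"array","items":{"type":"object","properties":{"x":{"type":"number"},"y":{"type":"number"},"z":{"type":"number"},"ax":{"type":"number"},"ay":{"type":"number"},"az":{"type":"number"}}}},"gripper":{"type":"number"},"squeeze":{"type":"number"}},"required":["commands"]}

```bash
ls; mkdir -p pics; cat > h.py <<'E'
import numpy as np, cv2
from scipy.spatial.transform import Rotation as R
from rig import env
def cloud(f, s=None):
    z=f["z_map"]; K=f["K"]; v,u=np.mgrid[:z.shape[0],:z.shape[1]]
    P=np.dstack([(u-K[0,2])/K[0,0]*z,(v-K[1,2])/K[1,1]*z,z])
    if "rvec" in f:
        r=R.from_rotvec(np.ravel(f["rvec"])); W=r.inv().apply(P.reshape(-1,3)-np.ravel(f["tvec"]))
    else:
        T=f["tool_from_camera"]; Q=P.reshape(-1,3)@T[:3,:3].T+T[:3,3]
        W=R.from_rotvec(s["ee_rot"]).apply(Q)+s["ee_pos"]
    return W.reshape(P.shape)
E
python3 - <<'E'
from h import *
s=env.sense(); print({k:np.round(v,3) for k,v in s.items()}, env.tips_ahead)
fs={}
for n in("scene","top"):
    f=env.grab_frame(n); fs[n]=f; np.savez(f"pics/{n}0.npz",**f)
    print(n,f["K"].round(1).tolist(),np.ravel(f["rvec"]),np.ravel(f["tvec"]))
cv2.imwrite("pics/a.png",cv2.cvtColor(cv2.resize(fs["scene"]["img"],(800,600)),cv2.COLOR_RGB2BGR))
cv2.imwrite("pics/b.png",cv2.cvtColor(cv2.resize(fs["top"]["img"],(800,600)),cv2.COLOR_RGB2BGR))
E
```

```text
pics
{'clock': np.float64(0.0), 'joint_pos': array([ 1.225,  0.3  ,  1.522,  0.   ,  1.321, -0.067]), 'joint_vel': array([-0.002, -0.002, -0.   , -0.001, -0.001,  0.001]), 'tau': array([-2.0000e-03, -5.4351e+01, -3.6178e+01, -0.0000e+00,  4.0000e-03,
       -0.0000e+00]), 'ee_pos': array([151.29 , 528.554, 244.708]), 'ee_rot': array([-4.370e-01, -3.111e+00,  2.000e-03]), 'contact_force': array([ 0.236,  0.516, -0.429]), 'wrist_torque': array([ 0.026, -0.01 , -0.024]), 'grasp_force': np.float64(0.0), 'gripper_width': np.float64(1.002)} 14.0
scene [[362.5, 0.0, 251.1], [0.0, 362.5, 189.5], [0.0, 0.0, 1.0]] [ 1.970232    1.79910533 -0.50949301] [-173.88135771 -357.17005402 1518.68997311]
top [[384.3, 0.0, 252.3], [0.0, 384.3, 189.4], [0.0, 0.0, 1.0]] [ 2.12800728 -2.15074318  0.1221805 ] [ 117.96300705  585.38681763 1146.46366598]
```

View pics/a.png

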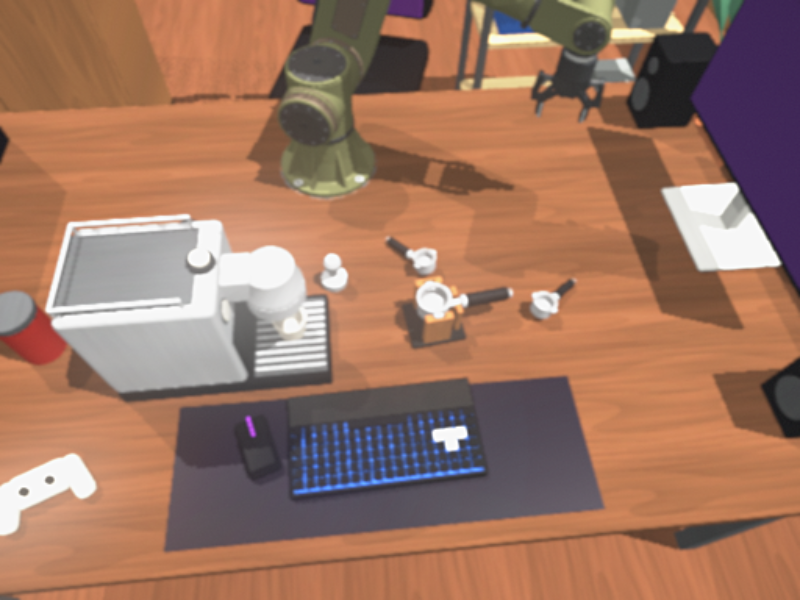

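View pics/b.png

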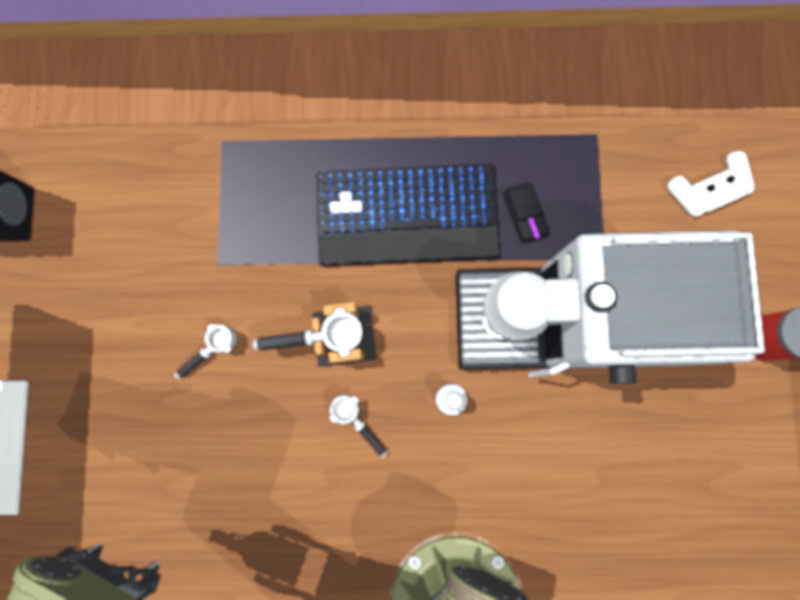

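The scene view (800x600) shows three portafilters: A at (435,300) in the wooden stand, B at (425,258) and C at (545,303), both lying on the desk. A fits because it is the largest and sits level in the stand; I'll confirm with a crop. The machine is at (200,300) with its front toward +y in the world frame. The group head is at (275,280) and the brew button at (200,260). In the top view, A's basket is at (343,333), the group at (522,303) and the button at (602,296).

```bash
python3 - <<'E'
from h import *
f=dict(np.load("pics/top0.npz")); W=cloud(f); img=f["img"]
s=512/800
def at(n,u,v,r=2):
    u,v=int(u*s),int(v*s); print(n,np.median(W[v-r:v+r+1,u-r:u+r+1].reshape(-1,3),0).round(1))
for n,u,v in[("desk",430,450),("A basket",343,333),("A rim",343,318),("A handle",280,341),("B handle",373,440),("C handle",190,362),("group",515,295),("button",602,296),("tray",470,350),("bodytop",660,300),("tamper",452,400)]: at(n,u,v)
def blob(n,m,zlo,zhi,box):
    x0,x1,y0,y1=[int(b*s) for b in box]
    mm=np.zeros(m.shape,np.uint8); mm[y0:y1,x0:x1]=(m&(W[...,2]>zlo)&(W[...,2]<zhi))[y0:y1,x0:x1]
    c=max(cv2.findContours(mm,0,1)[0],key=cv2.contourArea); k=np.zeros_like(mm); cv2.drawContours(k,[c],-1,1,-1)
    P=W[(k>0)&(mm>0)]; r=cv2.minAreaRect(P[:,:2].astype(np.float32)); print(n,len(P),P.mean(0).round(1),[np.round(a,1) for a in r], P[:,2].std().round(2))
g=img.max(2).astype(int); sat=g-img.min(2)
blob("rim",g>150,95,125,(300,385,290,375))
blob("handle",g<90,60,100,(240,312,320,365))
blob("group",g>0,295,312,(470,560,260,345))
blob("body",g>0,308,330,(560,780,220,380))
blob("button",g>0,326,342,(580,625,275,320))
c=img[150:300,100:400]; cv2.imwrite("pics/c.png",cv2.cvtColor(cv2.resize(c,(800,400),interpolation=cv2.INTER_CUBIC),cv2.COLOR_RGB2BGR))
E
```

```text
desk [284.3  45.3  -2.3]
A basket [512.  210.7  78. ]
A rim [540.1 208.2  95.1]
A handle [497.8 328.   84.6]
B handle [308.6 158.2  23.5]
C handle [463.4 524.7  22.2]
group [551.8 -78.1 302.5]
button [ 543.4 -200.7  334.9]
tray [478.5 -32.2  45.3]
bodytop [ 537.6 -291.8  316.4]
tamper [384.6   6.4  89. ]
rim 362 [513.  210.  103.1] [array([512.9, 209. ]), array([103.9,  68.3]), np.float64(6.9)] 3.58
handle 74 [491.4 317.1  81.9] [array([489.3, 325.4]), array([11.5, 81.8]), np.float64(12.1)] 3.11
group 946 [ 542.1 -101.5  300.3] [array([ 542.7, -101.7]), array([88.6, 82.4]), np.float64(87.0)] 2.84
body 8187 [ 541.7 -304.4  315.7] [array([ 544.1, -304.5]), array([196.1, 254.6]), np.float64(0.4)] 2.7
button 213 [ 543.  -200.9  332.3] [array([ 543.3, -201.6]), array([43.7, 40. ]), np.float64(89.8)] 3.65
```

View pics/c.png

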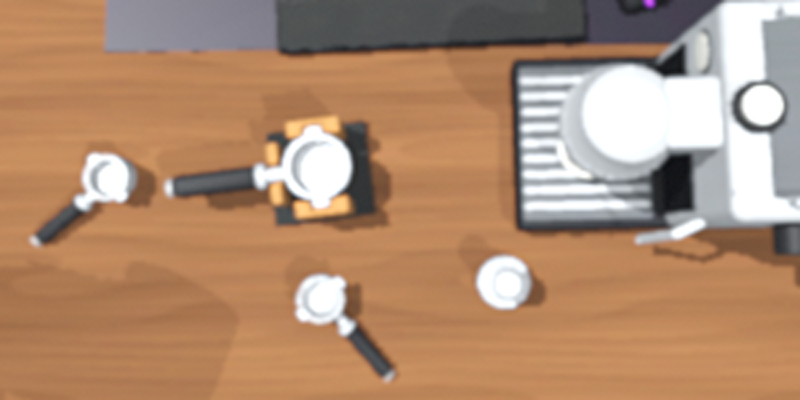

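The crop confirms it: the stand portafilter at (318,165) is clearly larger than the two loose ones at (108,178) and (322,298). Next I'll take a closer measurement with the wrist camera.

```bash
cat >> h.py <<'E'
def down(a):  # tool pointing down, closing axis (tool y) at world angle a deg
    t=np.radians(a); y=np.array([np.cos(t),np.sin(t),0]); z=np.array([0,0,-1.]); return R.from_matrix(np.column_stack([np.cross(y,z),y,z]))
def go(p,Rt,ref=None):
    s=env.sense(); r=R.from_rotvec(s["ee_rot"]); q=r.inv().apply(np.array(p)-s["ee_pos"])/1000
    a=np.degrees((r.inv()*Rt).as_rotvec()); print("go",q.round(4),a.round(2)," |mm|",np.linalg.norm(q)*1e3, "F",s["contact_force"].round(1),"t",s["clock"].round(2))
E
python3 - <<'E'
from h import *
f=env.grab_frame("wrist"); print(f["tool_from_camera"].round(3),f["K"].round(1))
print(env.sense()["ee_pos"])
for a in (8,): go((505,300,330),down(a))
E
```

```text
[[-1.00000e-03 -9.48000e-01 -3.18000e-01  8.36910e+01]
 [ 1.00000e+00 -1.00000e-03  1.00000e-03  3.50000e-02]
 [-1.00000e-03 -3.18000e-01  9.48000e-01 -1.29216e+02]
 [ 0.00000e+00  0.00000e+00  0.00000e+00  1.00000e+00]] [[306.9   0.  254.3]
 [  0.  306.9 193.8]
 [  0.    0.    1. ]]
[151.30252387 528.61108161 244.88663223]Traceback (most recent call last):
  File "<stdin>", line 4, in <module>
  File "h.py", line 17, in go
    a=np.degrees((r.inv()*Rt).as_rotvec()); print("go",q.round(4),a.round(2)," |mm|",np.linalg.norm(q)*1e3, "F",s["contact_force"].round(1),"t",s["clock"].round(2))
                                                                                                                                                ^^^^^^^^^^^^^^^^
AttributeError: 'float' object has no attribute 'round'
```

```bash
sed -i 's/s\["clock"\].round(2)/round(float(s["clock"]),2)/' h.py; python3 - <<'E'
from h import *
go((505,280,250),down(8))
E
```

```text
go [-0.4084 -0.1417 -0.005 ] [-4.000e-02  3.000e-02  6.603e+01]  |mm| 432.36040643285486 F [ 0.2  0.2 -0.2] t 0.15
```

>>> servo_tool(commands=[{"x": -0.408,"y": -0.142,"z": -0.005,"az": 66},{"x": -0.408,"y": -0.142,"z": -0.005,"az": 66},{"x": -0.408,"y": -0.142,"z": -0.005,"az": 66},{"x": -0.408,"y": -0.142,"z": -0.005,"az": 66},{"x": -0.408,"y": -0.142,"z": -0.005,"az": 66},{"x": -0.408,"y": -0.142,"z": -0.005,"az": 66},{"x": -0.408,"y": -0.142,"z": -0.005,"az": 66},{"x": -0.408,"y": -0.142,"z": -0.005,"az": 66},{"x": -0.408,"y": -0.142,"z": -0.005,"az": 66},{"x": -0.408,"y": -0.142,"z": -0.005,"az": 66},{"x": -0.408,"y": -0.142,"z": -0.005,"az": 66},{"x": -0.408,"y": -0.142,"z": -0.005,"az": 66}])

```text
invalid input at $.commands[0]: expected keys x, y, z, ax, ay, az
```

>>> servo_tool(commands=[{},{},{},{}])

```text
invalid input at $.commands[0]: expected keys x, y, z, ax, ay, az
```

```bash
python3 - <<'E'
from h import *
s=env.sense(); f=env.grab_frame("wrist"); np.savez("pics/w1.npz",**f,ee_pos=s["ee_pos"],ee_rot=s["ee_rot"])
print(s["ee_pos"].round(1),s["joint_vel"].round(3))
W=cloud(f,s); img=f["img"]; g=img.max(2).astype(int)
cv2.imwrite("pics/d.png",cv2.cvtColor(cv2.resize(img,(800,600)),cv2.COLOR_RGB2BGR))
print("desk z",[np.median(W[a:a+8,b:b+8,2]).round(1) for a,b in((40,40),(340,40),(40,460))])
E
```

```text
[151.3 528.6 244.9] [-0.    -0.003 -0.003 -0.001  0.002  0.   ]
desk z [np.float64(0.4), np.float64(302.5), np.float64(1.0)]
```

View pics/d.png

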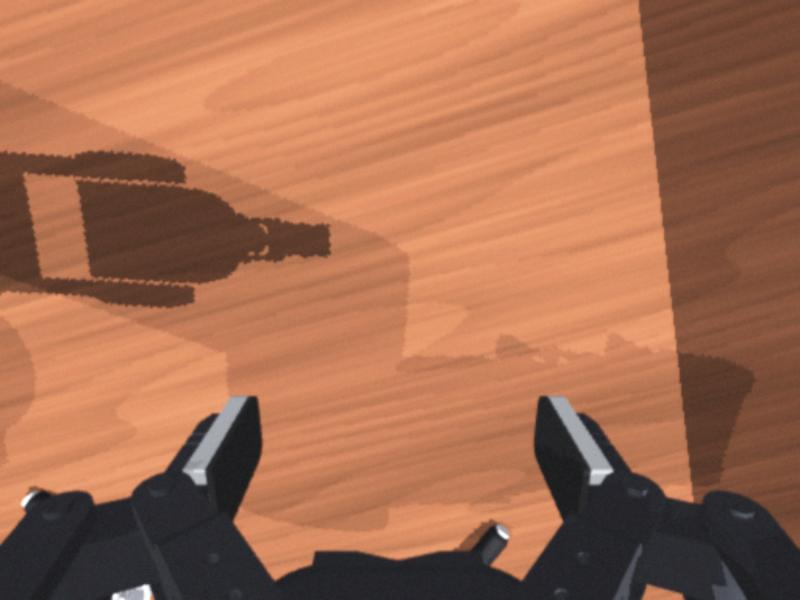

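The wrist view shows only desk and the fingers at (230,440) and (580,440); the move was refused because all six keys are required. I'll repeat it with every key.

>>> servo_tool(commands=[{"x": -0.437,"y": -0.142,"z": -0.005,"ax": 0,"ay": 0,"az": 66},{"x": -0.437,"y": -0.142,"z": -0.005,"ax": 0,"ay": 0,"az": 66},{"x": -0.437,"y": -0.142,"z": -0.005,"ax": 0,"ay": 0,"az": 66},{"x": -0.437,"y": -0.142,"z": -0.005,"ax": 0,"ay": 0,"az": 66},{"x": -0.437,"y": -0.142,"z": -0.005,"ax": 0,"ay": 0,"az": 66},{"x": -0.437,"y": -0.142,"z": -0.005,"ax": 0,"ay": 0,"az": 66},{"x": -0.437,"y": -0.142,"z": -0.005,"ax": 0,"ay": 0,"az": 66},{"x": -0.437,"y": -0.142,"z": -0.005,"ax": 0,"ay": 0,"az": 66},{"x": -0.437,"y": -0.142,"z": -0.005,"ax": 0,"ay": 0,"az": 66},{"x": -0.437,"y": -0.142,"z": -0.005,"ax": 0,"ay": 0,"az": 66},{"x": -0.437,"y": -0.142,"z": -0.005,"ax": 0,"ay": 0,"az": 66},{"x": -0.437,"y": -0.142,"z": -0.005,"ax": 0,"ay": 0,"az": 66}])

```text
clock: 1.2
ee_pos: [536.6, 267.7, 249.5]
ee_rot: [2.066, 2.366, -0.001]
contact_force: [-0.8, -0.4, 0.4]
gripper_width: 0.999
grasp_force: 0.0
```

>>> servo_tool(commands=[{"x": 0,"y": 0,"z": 0,"ax": 0,"ay": 0,"az": 0},{"x": 0,"y": 0,"z": 0,"ax": 0,"ay": 0,"az": 0},{"x": 0,"y": 0,"z": 0,"ax": 0,"ay": 0,"az": 0}])

```text
clock: 1.45
ee_pos: [531.6, 272.7, 250.3]
ee_rot: [-2.059, -2.373, 0.0]
contact_force: [-0.1, 0.4, -0.6]
gripper_width: 1.0
grasp_force: 0.0
```

```bash
python3 - <<'E'
from h import *
s=env.sense(); f=env.grab_frame("wrist"); np.savez("pics/w1.npz",**f,ee_pos=s["ee_pos"],ee_rot=s["ee_rot"])
print(s["ee_pos"].round(1),s["joint_vel"].round(3),s["clock"])
W=cloud(f,s); img=f["img"]; g=img.max(2).astype(int)
cv2.imwrite("pics/d.png",cv2.cvtColor(cv2.resize(img,(800,600)),cv2.COLOR_RGB2BGR))
print("desk z",[np.median(W[a:a+8,b:b+8,2]).round(1) for a,b in((40,40),(200,40),(40,460))])
E
```

```text
[531.6 272.7 250.3] [ 0.008 -0.007  0.001 -0.002 -0.    -0.   ] 1.45
desk z [np.float64(0.8), np.float64(0.5), np.float64(2.1)]
```

View pics/d.png

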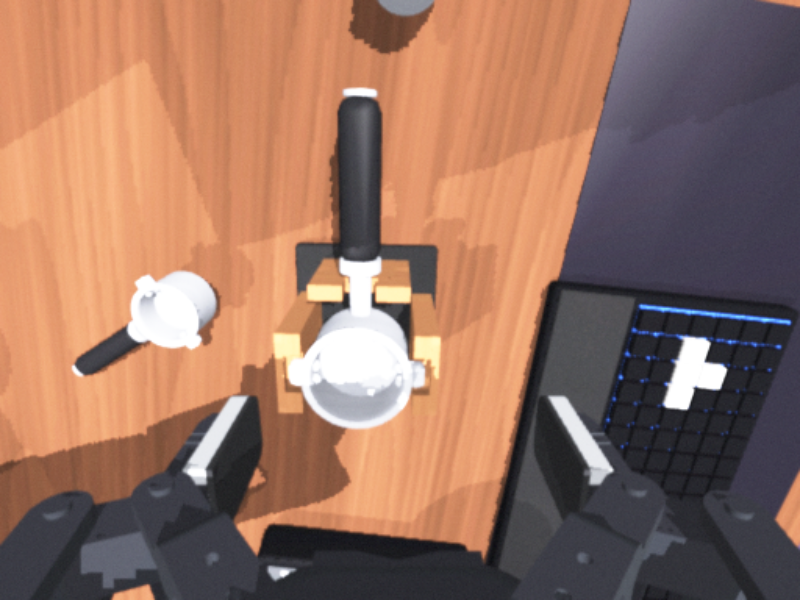

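The wrist view shows the handle from (360,100) to (360,255), the rim centred near (357,378) and lugs at (300,372) and (415,375). I'll measure the handle edges and rim by casting rays onto planes at their known heights.

```bash
cat >> h.py <<'E'
def ray(f,s,uv,z):  # pixels -> points on plane z
    K=f["K"]; uv=np.atleast_2d(uv).astype(float); d=np.column_stack([(uv[:,0]-K[0,2])/K[0,0],(uv[:,1]-K[1,2])/K[1,1],np.ones(len(uv))])
    if "rvec" in f:
        r=R.from_rotvec(np.ravel(f["rvec"])).inv(); o=r.apply(-np.ravel(f["tvec"])); d=r.apply(d)
    else:
        T=f["tool_from_camera"]; r=R.from_rotvec(s["ee_rot"]); o=r.apply(T[:3,3])+s["ee_pos"]; d=r.apply(d@T[:3,:3].T)
    return o+d*((z-o[2])/d[:,2])[:,None]
E
python3 - <<'E'
from h import *
f=dict(np.load("pics/w1.npz")); s=f; W=cloud(f,s); img=f["img"]; g=img.max(2).astype(int); Z=W[...,2]
def big(m):
    c=max(cv2.findContours(m.astype(np.uint8),0,1)[0],key=cv2.contourArea); return c[:,0]
m=(g<75)&(Z>65)&(Z<100); m[240:]=0; m[:,:200]=0; m[:,260:]=0
c=big(m); r=cv2.minAreaRect(ray(f,s,c,86)[:,:2].astype(np.float32)); print("handle top plane",r, "z med",np.median(Z[m]))
b=cv2.boxPoints(r); 
# centre line: mid of left/right edge per row
rows=range(75,155,4); L=[]
for v in rows:
    u=np.where(m[v])[0]; 
    if len(u)>8: L.append([(u[0]+u[-1])/2,v])
P=ray(f,s,L,80)[:,:2]; vx,vy,x0,y0=cv2.fitLine(P.astype(np.float32),2,0,.01,.01).ravel(); print("line",np.degrees(np.arctan2(vy,vx)),x0,y0)
# rim: high points
m=(Z>101)&(Z<116)&(g>120); m[:,:180]=0;m[:,290:]=0
ys,xs=np.where(m); print("rim cloud",len(xs),np.median(Z[m]))
pts=W[m][:,:2].astype(np.float32); print(cv2.minEnclosingCircle(pts))
A=np.c_[2*pts,np.ones(len(pts))]; q=np.linalg.lstsq(A,(pts**2).sum(1),rcond=None)[0]; print("fit",q[:2],np.sqrt(q[2]+q[0]**2+q[1]**2))
o=np.array([x0,y0]); d=np.array([vx,vy]); print("axis offset from line", np.cross(d,q[:2]-o), "lat profile x near basket")
# white metal front edge of rim: contour lower half, ellipse
w=(g>120)&((g-img.min(2))<40); w[:,:180]=0; w[:,290:]=0; w[:205]=0;w[285:]=0
c=big(w); lo=c[c[:,1]>248]; P=ray(f,s,lo,108)[:,:2]; A=np.c_[2*P,np.ones(len(P))]; q=np.linalg.lstsq(A,(P**2).sum(1),rcond=None)[0]; print("rim contour fit",q[:2],np.sqrt(q[2]+q[0]**2+q[1]**2),len(P), np.cross(d,q[:2]-o))
E
```

```text
handle top plane ((498.7456359863281, 328.7304382324219), (25.132457733154297, 93.93975830078125), 7.394556522369385) z med 84.6020480982061
line -83.61858 498.14713 331.1478
rim cloud 2634 103.77113009590357
((513.301025390625, 211.08804321289062), 57.68953323364258)
fit [514.02575208 212.51326613] 39.2297067676216
axis offset from line 2.594433893757971 lat profile x near basket
rim contour fit [511.95672924 210.60256706] 35.40932112856582 83 0.32586317303578305<stdin>:19: DeprecationWarning: Arrays of 2-dimensional vectors are deprecated. Use arrays of 3-dimensional vectors instead. (deprecated in NumPy 2.0)
<stdin>:22: DeprecationWarning: Arrays of 2-dimensional vectors are deprecated. Use arrays of 3-dimensional vectors instead. (deprecated in NumPy 2.0)
```

```bash
python3 - <<'E'
from h import *
go((498.6,327.8,150),down(6.5)); go((498.6,327.8,67),down(6.5))
E
```

```text
go [ 0.059  -0.0249  0.1004] [ 0.   -0.    1.61]  |mm| 119.10704976843336 F [0.1 0.2 0.4] t 1.5
go [ 0.059  -0.0249  0.1834] [ 0.   -0.    1.61]  |mm| 194.27980997973395 F [0.1 0.2 0.4] t 1.5
```

>>> servo_tool(commands=[{"x": 0.059,"y": -0.025,"z": 0.1,"ax": 0,"ay": 0,"az": 1.6},{"x": 0.059,"y": -0.025,"z": 0.1,"ax": 0,"ay": 0,"az": 1.6},{"x": 0.059,"y": -0.025,"z": 0.1,"ax": 0,"ay": 0,"az": 1.6},{"x": 0.059,"y": -0.025,"z": 0.1,"ax": 0,"ay": 0,"az": 1.6},{"x": 0.059,"y": -0.025,"z": 0.12,"ax": 0,"ay": 0,"az": 1.6},{"x": 0.059,"y": -0.025,"z": 0.14,"ax": 0,"ay": 0,"az": 1.6},{"x": 0.059,"y": -0.025,"z": 0.16,"ax": 0,"ay": 0,"az": 1.6},{"x": 0.059,"y": -0.025,"z": 0.175,"ax": 0,"ay": 0,"az": 1.6},{"x": 0.059,"y": -0.025,"z": 0.183,"ax": 0,"ay": 0,"az": 1.6},{"x": 0.059,"y": -0.025,"z": 0.183,"ax": 0,"ay": 0,"az": 1.6},{"x": 0.059,"y": -0.025,"z": 0.183,"ax": 0,"ay": 0,"az": 1.6}])

```text
clock: 2.42
ee_pos: [499.6, 327.3, 68.3]
ee_rot: [2.093, 2.343, 0.001]
contact_force: [0.7, 0.6, 0.5]
gripper_width: 1.003
grasp_force: 0.0
```

```bash
python3 - <<'E'
from h import *
go((498.6,327.8,67),down(6.5))
E
```

```text
go [ 0.0006 -0.0009  0.0013] [ 0.05 -0.02 -0.05]  |mm| 1.681042667170434 F [0.7 0.6 0.5] t 2.42
```

>>> servo_tool(commands=[{"x": 0.0005,"y": -0.001,"z": 0.001,"ax": 0,"ay": 0,"az": 0},{"x": 0.0005,"y": -0.001,"z": 0.001,"ax": 0,"ay": 0,"az": 0},{"x": 0.0005,"y": -0.001,"z": 0.001,"ax": 0,"ay": 0,"az": 0},{"x": 0.0005,"y": -0.001,"z": 0.001,"ax": 0,"ay": 0,"az": 0},{"x": 0.0005,"y": -0.001,"z": 0.001,"ax": 0,"ay": 0,"az": 0},{"x": 0.0005,"y": -0.001,"z": 0.001,"ax": 0,"ay": 0,"az": 0},{"x": 0.0005,"y": -0.001,"z": 0.001,"ax": 0,"ay": 0,"az": 0},{"x": 0.0005,"y": -0.001,"z": 0.001,"ax": 0,"ay": 0,"az": 0},{"x": 0.0005,"y": -0.001,"z": 0.001,"ax": 0,"ay": 0,"az": 0},{"x": 0.0005,"y": -0.001,"z": 0.001,"ax": 0,"ay": 0,"az": 0}], gripper=0.0, squeeze=110)

```text
clock: 3.25
ee_pos: [498.5, 327.4, 66.6]
ee_rot: [2.093, 2.342, 0.001]
contact_force: [-2.0, 1.3, 6.7]
gripper_width: 0.289
grasp_force: 107.5
```

```bash
python3 - <<'E'
from h import *
s=env.sense(); print({k:np.round(s[k],2) for k in("ee_pos","contact_force","wrist_torque","gripper_width","grasp_force","clock")})
go((498.6,327.8,67),down(6.5))
# machine measurement from top: button circle, body edges
E
```

```text
{'ee_pos': array([498.47, 327.38,  66.58]), 'contact_force': array([-2.01,  1.33,  6.69]), 'wrist_torque': array([-0.29,  0.18, -0.03]), 'gripper_width': np.float64(0.29), 'grasp_force': np.float64(107.46), 'clock': np.float64(3.25)}
go [ 0.0004  0.0002 -0.0004] [ 0.02 -0.01 -0.07]  |mm| 0.6086638912317734 F [-2.   1.3  6.7] t 3.25
```

>>> servo_tool(commands=[{"x": 0,"y": 0,"z": -0.008,"ax": 0,"ay": 0,"az": 0},{"x": 0,"y": 0,"z": -0.02,"ax": 0,"ay": 0,"az": 0},{"x": 0,"y": 0,"z": -0.035,"ax": 0,"ay": 0,"az": 0},{"x": 0,"y": 0,"z": -0.055,"ax": 0,"ay": 0,"az": 0},{"x": 0,"y": 0,"z": -0.075,"ax": 0,"ay": 0,"az": 0},{"x": 0,"y": 0,"z": -0.1,"ax": 0,"ay": 0,"az": 0},{"x": 0,"y": 0,"z": -0.13,"ax": 0,"ay": 0,"az": 0},{"x": 0,"y": 0,"z": -0.16,"ax": 0,"ay": 0,"az": 0},{"x": 0,"y": 0,"z": -0.2,"ax": 0,"ay": 0,"az": 0},{"x": 0,"y": 0,"z": -0.22,"ax": 0,"ay": 0,"az": 0},{"x": 0,"y": 0,"z": -0.22,"ax": 0,"ay": 0,"az": 0},{"x": 0,"y": 0,"z": -0.22,"ax": 0,"ay": 0,"az": 0}])

```text
clock: 4.25
ee_pos: [498.2, 327.2, 286.9]
ee_rot: [2.093, 2.342, 0.002]
contact_force: [-0.9, 0.6, -5.2]
gripper_width: 0.288
grasp_force: 108.3
```

```bash
python3 - <<'E'
from h import *
s=env.sense(); print({k:np.round(s[k],2) for k in("ee_pos","contact_force","wrist_torque","gripper_width","grasp_force","clock")})
f=env.grab_frame("top"); np.savez("pics/top1.npz",**f)
W=cloud(f); m=(W[...,2]>220)&(W[...,2]<400)&(W[...,1]>100)&(W[...,1]<300)&(abs(W[...,0]-510)<60)
print(m.sum(), np.percentile(W[m],[2,50,98],axis=0).round(1))
go((543,-40,455),down(0))
E
```

```text
{'ee_pos': array([498.23, 327.24, 286.85]), 'contact_force': array([-0.87,  0.57, -5.22]), 'wrist_torque': array([ 0.4 ,  0.09, -0.04]), 'gripper_width': np.float64(0.29), 'grasp_force': np.float64(108.33), 'clock': np.float64(4.25)}
961 [[474.8 178.  292.4]
 [508.9 217.3 301. ]
 [548.1 294.  327.6]]
go [-0.3699  0.0035 -0.1696] [-0.09  0.03  6.42]  |mm| 406.94184730351424 F [ 0.3 -0.1 -4.7] t 4.3
```

>>> servo_tool(commands=[{"x": -0.03,"y": 0,"z": -0.04,"ax": 0,"ay": 0,"az": 0},{"x": -0.05,"y": 0,"z": -0.075,"ax": 0,"ay": 0,"az": 0},{"x": -0.07,"y": 0,"z": -0.11,"ax": 0,"ay": 0,"az": 2},{"x": -0.09,"y": 0.001,"z": -0.145,"ax": 0,"ay": 0,"az": 4},{"x": -0.125,"y": 0.002,"z": -0.168,"ax": 0,"ay": 0,"az": 6.4},{"x": -0.165,"y": 0.003,"z": -0.17,"ax": 0,"ay": 0,"az": 6.4},{"x": -0.205,"y": 0.0035,"z": -0.17,"ax": 0,"ay": 0,"az": 6.4},{"x": -0.245,"y": 0.0035,"z": -0.17,"ax": 0,"ay": 0,"az": 6.4},{"x": -0.285,"y": 0.0035,"z": -0.17,"ax": 0,"ay": 0,"az": 6.4},{"x": -0.325,"y": 0.0035,"z": -0.17,"ax": 0,"ay": 0,"az": 6.4},{"x": -0.35,"y": 0.0035,"z": -0.17,"ax": 0,"ay": 0,"az": 6.4},{"x": -0.37,"y": 0.0035,"z": -0.17,"ax": 0,"ay": 0,"az": 6.4}])

```text
clock: 5.3
ee_pos: [543.3, -42.5, 453.8]
ee_rot: [-2.221, -2.217, 0.004]
contact_force: [0.2, 0.8, -4.4]
gripper_width: 0.289
grasp_force: 109.2
```

>>> servo_tool(commands=[{"x": 0,"y": 0,"z": 0,"ax": 0,"ay": 0,"az": 0},{"x": 0,"y": 0,"z": 0,"ax": 0,"ay": 0,"az": 0},{"x": 0,"y": 0,"z": 0,"ax": 0,"ay": 0,"az": 0}])

```text
clock: 5.55
ee_pos: [543.3, -39.7, 454.8]
ee_rot: [-2.219, -2.22, 0.002]
contact_force: [0.4, -0.0, -4.4]
gripper_width: 0.288
grasp_force: 109.2
```

```bash
python3 - <<'E'
from h import *
s=env.sense(); f=env.grab_frame("wrist"); np.savez("pics/w2.npz",**f,ee_pos=s["ee_pos"],ee_rot=s["ee_rot"])
print(s["ee_pos"].round(1),s["joint_vel"].round(3),s["clock"])
cv2.imwrite("pics/e.png",cv2.cvtColor(cv2.resize(f["img"],(800,600)),cv2.COLOR_RGB2BGR))
E
```

```text
[543.3 -39.7 454.8] [ 0.018 -0.01  -0.008 -0.001  0.003 -0.   ] 5.55
```

View pics/e.png

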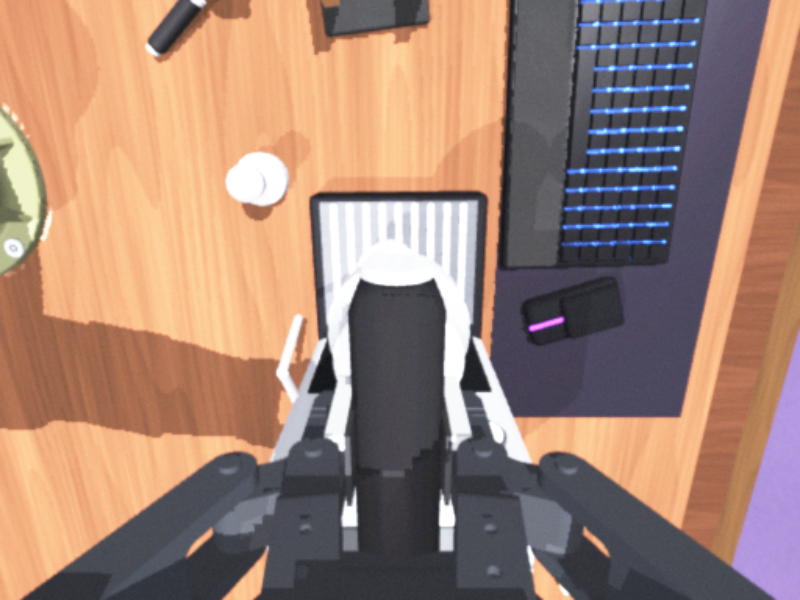

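The wrist view shows the tray corners at (312,195) and (487,193), but the handle hides the group. I'll shift sideways for a clear view.

>>> servo_tool(commands=[{"x": -0.02,"y": -0.03,"z": 0,"ax": 0,"ay": 0,"az": 0},{"x": -0.04,"y": -0.06,"z": 0,"ax": 0,"ay": 0,"az": 0},{"x": -0.05,"y": -0.09,"z": 0,"ax": 0,"ay": 0,"az": 0},{"x": -0.05,"y": -0.11,"z": 0,"ax": 0,"ay": 0,"az": 0},{"x": -0.05,"y": -0.11,"z": 0,"ax": 0,"ay": 0,"az": 0},{"x": -0.05,"y": -0.11,"z": 0,"ax": 0,"ay": 0,"az": 0},{"x": -0.05,"y": -0.11,"z": 0,"ax": 0,"ay": 0,"az": 0},{"x": -0.05,"y": -0.11,"z": 0,"ax": 0,"ay": 0,"az": 0}])

```text
clock: 6.27
ee_pos: [433.9, -89.6, 455.9]
ee_rot: [-2.219, -2.223, 0.0]
contact_force: [0.8, 0.2, -4.3]
gripper_width: 0.289
grasp_force: 109.4
```

```bash
python3 - <<'E'
from h import *
s=env.sense(); f=env.grab_frame("wrist"); np.savez("pics/w3.npz",**f,ee_pos=s["ee_pos"],ee_rot=s["ee_rot"])
print(s["ee_pos"].round(1),s["joint_vel"].round(3),s["clock"])
a=cv2.resize(f["img"],(512,384))
b=dict(np.load("pics/top0.npz"))["img"][140:250,280:500]
cv2.imwrite("pics/f.png",cv2.cvtColor(np.vstack([cv2.resize(a,(480,360)),cv2.resize(b,(480,240),interpolation=cv2.INTER_CUBIC)]),cv2.COLOR_RGB2BGR))
E
```

```text
[433.9 -89.6 455.9] [-0.003  0.007 -0.003 -0.001  0.001 -0.001] 6.2667
```

View pics/f.png

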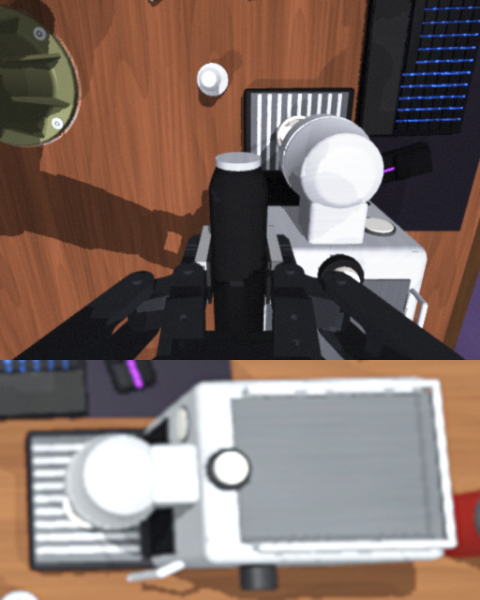

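The wrist crop shows the group disc at (342,170), the button at (340,270) and the tray at (298,115), with the top-camera crop below it. I'll fit the axis from the clouds of all three cameras.

```bash
python3 - <<'E'
from h import *
from scipy.optimize import least_squares
for n in("w3","top0","scene0"):
    f=dict(np.load(f"pics/{n}.npz")); W=cloud(f,f); img=f["img"]; g=img.max(2).astype(int)
    P=W.reshape(-1,3); P=P[np.isfinite(P).all(1)&(f["z_map"].ravel()>0)]
    b=(abs(P[:,0]-545)<75)&(P[:,1]>-120)&(P[:,1]<-25)
    for lo,hi in((215,255),(255,285)):
        q=P[b&(P[:,2]>lo)&(P[:,2]<hi)][:,:2]
        if len(q)<40: print(n,"side",lo,len(q)); continue
        for fix in (0,1):
            fun=lambda p:np.hypot(*(q-p[:2]).T)-(55 if fix else p[2])
            r=least_squares(fun,[545,-97,55],loss="soft_l1",f_scale=2); print(n,"side",lo,len(q),r.x.round(1),"res",np.median(abs(r.fun)).round(2))
    # disc top outline
    # button: bright on dark, cast at 333
    m=(g>150)&(W[...,2]>322)&(W[...,2]<345)&(abs(W[...,0]-543)<25)&(abs(W[...,1]+201)<25)
    cs=cv2.findContours(m.astype(np.uint8),0,1)[0]
    if cs:
        c=max(cs,key=cv2.contourArea)[:,0]
        if len(c)>5: print(n,"button",[np.round(a,1) for a in cv2.minEnclosingCircle(ray(f,f,c,333)[:,:2].astype(np.float32))], W[m].mean(0).round(1))
    # body top rim x extents & heading
    m=(P[:,2]>308)&(P[:,2]<330)&(P[:,1]<-190)&(P[:,1]>-480)&(abs(P[:,0]-543)<130)
    q=P[m]
    if len(q)>300:
        E=[]
        for y in range(-470,-190,10):
            a=q[abs(q[:,1]-y)<6][:,0]
            if len(a)>15: E.append([y,a.min(),a.max()])
        E=np.array(E); 
        if len(E)>5:
            for k in(1,2):
                l=np.polyfit(E[:,0],E[:,k],1); rr=E[:,k]-np.polyval(l,E[:,0]); kk=abs(rr)<3; l=np.polyfit(E[kk,0],E[kk,k],1); print(n,"body edge",k,"angle deg",np.degrees(np.arctan(l[0])).round(2),"x at y=-97",np.polyval(l,-97).round(1),"x at -300",np.polyval(l,-300).round(1),kk.sum(),len(E))
# tray in wrist views: edges of black frame by rays at z=47
for n in("w2","w3","top0"):
    f=dict(np.load(f"pics/{n}.npz")); W=cloud(f,f); Z=W[...,2]
    m=(Z>35)&(Z<60)&(abs(W[...,0]-543)<115)&(W[...,1]>-60)&(W[...,1]<40)
    q=W[m]; print(n,"tray front y",np.percentile(q[:,1],99.5).round(1))
    E=np.array([[y,*np.percentile(q[abs(q[:,1]-y)<4][:,0],[0.5,99.5])] for y in range(-40,5,5) if (abs(q[:,1]-y)<4).sum()>20])
    if len(E): print(E.round(1).tolist())
E
```

```text
w3 side 215 1288 [540.6 -94.8  51.6] res 1.47
w3 side 215 1288 [543.1 -97.9  55. ] res 1.55
w3 side 255 1156 [542.9 -96.7  47.3] res 0.98
w3 side 255 1156 [ 549. -103.   55.] res 1.24
w3 button [array([ 545.6, -192.9]), np.float64(14.2)] [ 547.9 -189.5  332.8]Traceback (most recent call last):
  File "<stdin>", line 31, in <module>
    raise TypeError("expected non-empty vector for x")
TypeError: expected non-empty vector for x
```

```bash
cat > m.py <<'E'
from h import *
from scipy.optimize import least_squares
for n in("w3","top0","scene0"):
    f=dict(np.load(f"pics/{n}.npz")); W=cloud(f,f); img=f["img"]; g=img.max(2).astype(int)
    P=W.reshape(-1,3); P=P[np.isfinite(P).all(1)&(f["z_map"].ravel()>0)]
    b=(abs(P[:,0]-545)<75)&(P[:,1]>-110)&(P[:,1]<-25)
    for lo,hi in((205,220),(220,240),(240,260),(260,280)):
        q=P[b&(P[:,2]>lo)&(P[:,2]<hi)][:,:2]
        if len(q)<40: print(n,"side",lo,len(q)); continue
        fun=lambda p:np.hypot(*(q-p[:2]).T)-p[2]
        r=least_squares(fun,[545,-97,55],loss="soft_l1",f_scale=2); print(n,"side",lo,len(q),r.x.round(1),"res",np.median(abs(r.fun)).round(2), "x range",q.min(0).round(),q.max(0).round())
    if n!="w3":
        m=(g>150)&(W[...,2]>322)&(W[...,2]<345)&(abs(W[...,0]-543)<25)&(abs(W[...,1]+201)<25)
        c=max(cv2.findContours(m.astype(np.uint8),0,1)[0],key=cv2.contourArea)[:,0]
        print(n,"button",[np.round(a,1) for a in cv2.minEnclosingCircle(ray(f,f,c,333)[:,:2].astype(np.float32))], W[m].mean(0).round(1))
    q=P[(P[:,2]>308)&(P[:,2]<330)&(P[:,1]<-190)&(P[:,1]>-480)&(abs(P[:,0]-543)<130)]
    E=np.array([[y,*np.percentile(q[abs(q[:,1]-y)<6][:,0],[1,99])] for y in range(-470,-190,10) if (abs(q[:,1]-y)<6).sum()>15])
    if len(E)>5:
        for k in(1,2):
            e=E
            for _ in range(3):
                l=np.polyfit(e[:,0],e[:,k],1); rr=abs(E[:,k]-np.polyval(l,E[:,0])); e=E[rr<=max(3,np.median(rr))]
            print(n,"body edge",k,"deg",np.degrees(np.arctan(l[0])).round(2),"x(-97)",np.polyval(l,-97).round(1),"x(-300)",np.polyval(l,-300).round(1),len(e),len(E))
for n in("w2","w3","top0"):
    f=dict(np.load(f"pics/{n}.npz")); W=cloud(f,f); Z=W[...,2]
    q=W[(Z>35)&(Z<60)&(abs(W[...,0]-543)<115)&(W[...,1]>-60)&(W[...,1]<40)]; print(n,"tray front y",np.percentile(q[:,1],99.5).round(1))
    E=np.array([[y,*np.percentile(q[abs(q[:,1]-y)<4][:,0],[0.5,99.5])] for y in range(-40,5,10) if (abs(q[:,1]-y)<4).sum()>20])
    print(E.round(1).tolist())
E
python3 m.py
```

```text
w3 side 205 201 [541.9 -95.9  54.9] res 0.09 x range [ 487. -109.] [556. -41.]
w3 side 220 404 [541.7 -95.8  54.3] res 0.4 x range [ 487. -110.] [571. -41.]
w3 side 240 1086 [541.9 -96.   50.7] res 1.81 x range [ 488. -110.] [585. -42.]
w3 side 260 613 [542.2 -96.4  46.3] res 0.49 x range [ 494. -110.] [570. -48.]
w3 body edge 1 deg -12.61 x(-97) 484.6 x(-300) 530.0 7 14
w3 body edge 2 deg 39.51 x(-97) 745.1 x(-300) 577.7 7 14
top0 side 205 31
top0 side 220 77 [542.8 -97.   54.3] res 0.44 x range [ 489. -108.] [591. -42.]
top0 side 240 219 [542.8 -97.6  50.8] res 1.7 x range [ 491. -110.] [596. -44.]
top0 side 260 90 [542.7 -97.5  46.1] res 0.5 x range [ 495. -108.] [584. -50.]
top0 button [array([ 543.6, -202.3]), np.float64(18.8)] [ 544.2 -201.9  331.8]
top0 body edge 1 deg -0.75 x(-97) 446.5 x(-300) 449.1 24 24
top0 body edge 2 deg -0.48 x(-97) 638.0 x(-300) 639.7 19 24
scene0 side 205 76 [543.8 -95.2  54.1] res 0.42 x range [ 544. -109.] [599. -40.]
scene0 side 220 128 [543.1 -96.1  54.8] res 0.58 x range [ 533. -110.] [600. -41.]
scene0 side 240 189 [543.2 -95.8  51.3] res 1.68 x range [ 508. -110.] [599. -42.]
scene0 side 260 130 [542.6 -96.2  46.7] res 0.77 x range [ 529. -110.] [591. -48.]
scene0 button [array([ 545.1, -199.1]), np.float64(22.6)] [ 545.7 -199.5  333.8]
scene0 body edge 1 deg -0.99 x(-97) 449.5 x(-300) 453.0 20 24
scene0 body edge 2 deg -0.4 x(-97) 641.7 x(-300) 643.1 23 24
w2 tray front y -9.9
[[-40.0, 443.5, 639.8], [-30.0, 443.1, 639.3], [-20.0, 442.6, 638.9], [-10.0, 446.8, 637.9]]
w3 tray front y -10.0
[[-40.0, 441.5, 639.1], [-30.0, 441.4, 637.8], [-20.0, 441.3, 638.0], [-10.0, 445.1, 637.0]]
top0 tray front y -11.6
[[-40.0, 442.3, 639.6], [-30.0, 442.4, 639.4], [-20.0, 442.5, 639.2], [-10.0, 446.3, 636.5]]
```

>>> servo_tool(commands=[{"x": 0.04,"y": 0.01,"z": 0,"ax": 0,"ay": 0,"az": 0},{"x": 0.075,"y": 0.03,"z": 0,"ax": 0,"ay": 0,"az": 0},{"x": 0.11,"y": 0.05,"z": 0,"ax": 0,"ay": 0,"az": 3},{"x": 0.145,"y": 0.07,"z": 0,"ax": 0,"ay": 0,"az": 8},{"x": 0.18,"y": 0.09,"z": 0,"ax": 0,"ay": 0,"az": 14},{"x": 0.21,"y": 0.11,"z": 0.01,"ax": 0,"ay": 0,"az": 20},{"x": 0.22,"y": 0.135,"z": 0.035,"ax": 0,"ay": 0,"az": 26},{"x": 0.22,"y": 0.155,"z": 0.065,"ax": 0,"ay": 0,"az": 32},{"x": 0.22,"y": 0.175,"z": 0.095,"ax": 0,"ay": 0,"az": 38},{"x": 0.22,"y": 0.19,"z": 0.125,"ax": 0,"ay": 0,"az": 44},{"x": 0.22,"y": 0.198,"z": 0.16,"ax": 0,"ay": 0,"az": 49},{"x": 0.22,"y": 0.198,"z": 0.195,"ax": 0,"ay": 0,"az": 49}])

```text
clock: 7.32
ee_pos: [632.4, 130.5, 258.1]
ee_rot: [-2.945, -1.093, 0.001]
contact_force: [0.5, -0.7, -4.4]
gripper_width: 0.287
grasp_force: 109.4
```

```bash
python3 - <<'E'
from h import *
s=env.sense(); print({k:np.round(s[k],2) for k in("ee_pos","joint_pos","contact_force","wrist_torque","gripper_width","clock")})
go((631.5,130,153),down(-49.2))
E
```

```text
{'ee_pos': array([632.44, 130.47, 258.13]), 'joint_pos': array([ 0.15,  0.51,  1.2 , -0.  ,  1.43,  1.01]), 'contact_force': array([ 0.51, -0.69, -4.39]), 'wrist_torque': array([ 0.25, -0.33,  0.05]), 'gripper_width': np.float64(0.29), 'clock': np.float64(7.32)}
go [-0.0009 -0.0002  0.1051] [-0.02  0.04 -0.09]  |mm| 105.13690952163162 F [ 0.5 -0.7 -4.4] t 7.32
```

>>> servo_tool(commands=[{"x": 0,"y": 0,"z": 0.035,"ax": 0,"ay": 0,"az": 0},{"x": 0,"y": 0,"z": 0.07,"ax": 0,"ay": 0,"az": 0},{"x": -0.001,"y": 0,"z": 0.1,"ax": 0,"ay": 0,"az": 0},{"x": -0.001,"y": 0,"z": 0.105,"ax": 0,"ay": 0,"az": 0},{"x": -0.001,"y": 0,"z": 0.105,"ax": 0,"ay": 0,"az": 0},{"x": -0.001,"y": 0,"z": 0.105,"ax": 0,"ay": 0,"az": 0}])

```text
clock: 7.82
ee_pos: [631.3, 129.8, 157.8]
ee_rot: [2.942, 1.101, 0.003]
contact_force: [-0.2, -0.9, -2.7]
gripper_width: 0.289
grasp_force: 109.3
```

```bash
python3 - <<'E'
from h import *
s=env.sense(); print(s["ee_pos"].round(1)); a=np.radians(40.8); e=s["ee_pos"][:2]-117.6*np.array([np.cos(a),np.sin(a)]); print("expected axis",e,"rim z",s["ee_pos"][2]+41.4)
ims=[]
for n in("scene","top"):
    f=env.grab_frame(n); np.savez(f"pics/{n}2.npz",**f); W=cloud(f); Z=W[...,2]; g=f["img"].max(2)
    m=(np.hypot(W[...,0]-e[0],W[...,1]-e[1])<55)&(Z>100)&(Z<230)&(g>110)
    P=W[m]; print(n,m.sum(),np.percentile(P,[2,50,98],axis=0).round(1).tolist())
    v,u=np.where(m); u0,v0=int(u.mean()),int(v.mean()); print(u0,v0)
    ims.append(cv2.resize(f["img"][v0-50:v0+50,u0-66:u0+66],(660,500)) if 0 else cv2.resize(f["img"][max(v0-45,0):v0+45,u0-60:u0+60],(400,300),interpolation=cv2.INTER_CUBIC))
    q=P[P[:,2]>s["ee_pos"][2]+41.4-5]; 
    c=ray(f,None,max(cv2.findContours((m&(Z>s["ee_pos"][2]+36)).astype(np.uint8),0,1)[0],key=cv2.contourArea)[:,0],s["ee_pos"][2]+41.4)[:,:2]
    A=np.c_[2*c,np.ones(len(c))]; k=np.linalg.lstsq(A,(c**2).sum(1),rcond=None)[0]; print("rim circ",k[:2],np.sqrt(k[2]+k[0]**2+k[1]**2))
cv2.imwrite("pics/g.png",cv2.cvtColor(np.hstack(ims),cv2.COLOR_RGB2BGR))
E
```

```text
[631.3 129.8 157.8]
expected axis [542.24065407  52.92726054] rim z 199.1950088783667
scene 533 [[510.0, 21.1, 155.4], [543.6, 52.4, 174.1], [579.1, 83.8, 199.3]]
228 190
rim circ [543.51143207  52.3070457 ] 31.883230559276736
top 207 [[515.0, 18.1, 163.8], [549.4, 30.2, 184.2], [571.9, 44.4, 197.6]]
281 196
rim circ [543.98637524  46.34667944] 26.597855863566615
```

View pics/g.png

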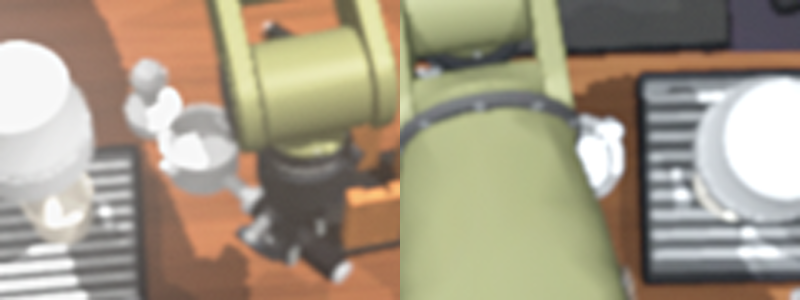

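The view shows the held portafilter's rim at (197,150) in the left crop, level. The fitted axis of (543.5,52.3) agrees with the expected (542.2,52.9). Now I'll slide it in under the mouth.

```bash
python3 - <<'E'
from h import *
s=env.sense(); print(s["ee_pos"])
go((631.3,60,153),down(-49.2));go((631.3,-19,153),down(-49.2))
E
```

```text
[631.47462416 129.69334369 158.79916557]
go [-0.0459  0.0524  0.0058] [ 0.12 -0.18  0.24]  |mm| 69.93441906743938 F [-0.1  0.3 -3.9] t 7.92
go [-0.0978  0.112   0.0057] [ 0.12 -0.18  0.24]  |mm| 148.80648935472078 F [-0.1  0.3 -3.9] t 7.92
```

>>> servo_tool(commands=[{"x": -0.01,"y": 0.012,"z": 0.0057,"ax": 0,"ay": 0,"az": 0.2},{"x": -0.023,"y": 0.026,"z": 0.0057,"ax": 0,"ay": 0,"az": 0.2},{"x": -0.036,"y": 0.041,"z": 0.0057,"ax": 0,"ay": 0,"az": 0.2},{"x": -0.046,"y": 0.0524,"z": 0.0057,"ax": 0,"ay": 0,"az": 0.2},{"x": -0.046,"y": 0.0524,"z": 0.0057,"ax": 0,"ay": 0,"az": 0.2},{"x": -0.046,"y": 0.0524,"z": 0.0057,"ax": 0,"ay": 0,"az": 0.2}])

```text
clock: 8.42
ee_pos: [630.5, 58.7, 151.6]
ee_rot: [2.945, 1.093, 0.002]
contact_force: [-0.4, -0.2, -4.2]
gripper_width: 0.286
grasp_force: 109.4
```

```bash
python3 - <<'E'
from h import *
s=env.sense(); print(s["ee_pos"], s["wrist_torque"].round(2))
go((631.3,-19,153),down(-49.2))
E
```

```text
[630.50152509  58.72593607 151.55574131] [ 0.21 -0.26  0.03]
go [-0.0501  0.0594 -0.0015] [ 0.05 -0.07 -0.06]  |mm| 77.7434536341251 F [-0.4 -0.2 -4.2] t 8.42
```

>>> servo_tool(commands=[{"x": -0.01,"y": 0.012,"z": -0.001,"ax": 0,"ay": 0,"az": 0},{"x": -0.022,"y": 0.026,"z": -0.001,"ax": 0,"ay": 0,"az": 0},{"x": -0.034,"y": 0.04,"z": -0.001,"ax": 0,"ay": 0,"az": 0},{"x": -0.043,"y": 0.051,"z": -0.001,"ax": 0,"ay": 0,"az": 0},{"x": -0.048,"y": 0.057,"z": -0.001,"ax": 0,"ay": 0,"az": 0},{"x": -0.05,"y": 0.0594,"z": -0.001,"ax": 0,"ay": 0,"az": 0},{"x": -0.05,"y": 0.0594,"z": -0.001,"ax": 0,"ay": 0,"az": 0},{"x": -0.05,"y": 0.0594,"z": -0.001,"ax": 0,"ay": 0,"az": 0},{"x": -0.05,"y": 0.0594,"z": -0.001,"ax": 0,"ay": 0,"az": 0}])

```text
clock: 9.17
ee_pos: [631.1, -17.2, 151.6]
ee_rot: [-2.944, -1.097, -0.0]
contact_force: [0.6, -0.4, -4.3]
gripper_width: 0.283
grasp_force: 109.4
```

```bash
python3 - <<'E'
from h import *
s=env.sense(); print(s["ee_pos"], s["wrist_torque"].round(2))
go((631.3,-19,153),down(-49.2))
f=env.grab_frame("scene"); W=cloud(f); cv2.imwrite("pics/h.png",cv2.cvtColor(cv2.resize(f["img"][130:250,110:270],(800,600),interpolation=cv2.INTER_CUBIC),cv2.COLOR_RGB2BGR))
E
```

```text
[631.13881814 -17.15502066 151.58672225] [ 0.22 -0.28 -0.02]
go [-0.0011  0.0015 -0.0014] [-0.01 -0.01  0.07]  |mm| 2.329652844942579 F [ 0.6 -0.4 -4.3] t 9.17
```

View pics/h.png

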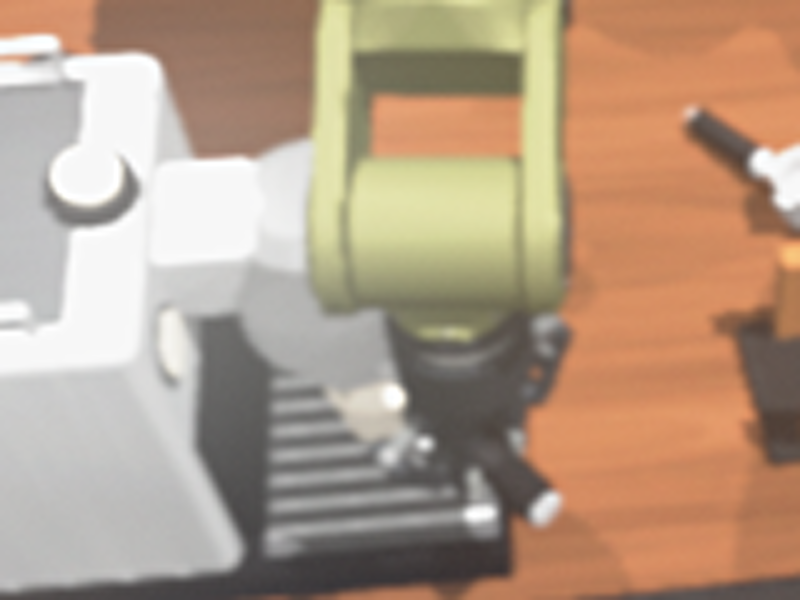

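The portafilter is under the group: the handle shows at (510,480) and points to the machine's left. I'll correct 2 mm and raise it slowly, watching the force.

>>> servo_tool(commands=[{"x": -0.001,"y": 0.0015,"z": 0,"ax": 0,"ay": 0,"az": 0},{"x": -0.001,"y": 0.0015,"z": -0.002,"ax": 0,"ay": 0,"az": 0},{"x": -0.001,"y": 0.0015,"z": -0.005,"ax": 0,"ay": 0,"az": 0},{"x": -0.001,"y": 0.0015,"z": -0.008,"ax": 0,"ay": 0,"az": 0},{"x": -0.001,"y": 0.0015,"z": -0.01,"ax": 0,"ay": 0,"az": 0},{"x": -0.001,"y": 0.0015,"z": -0.012,"ax": 0,"ay": 0,"az": 0},{"x": -0.001,"y": 0.0015,"z": -0.014,"ax": 0,"ay": 0,"az": 0},{"x": -0.001,"y": 0.0015,"z": -0.016,"ax": 0,"ay": 0,"az": 0},{"x": -0.001,"y": 0.0015,"z": -0.016,"ax": 0,"ay": 0,"az": 0}])

```text
clock: 9.97
ee_pos: [631.5, -19.8, 168.1]
ee_rot: [2.944, 1.096, 0.001]
contact_force: [-0.6, -0.0, -3.2]
gripper_width: 0.284
grasp_force: 109.4
```

```bash
python3 - <<'E'
from h import *
s=env.sense(); print(s["ee_pos"], s["wrist_torque"].round(2))
go((631.3,-19,171.5),down(-49.2))
E
```

```text
[631.47126131 -19.76735735 168.09105876] [ 0.23 -0.3   0.03]
go [ 0.0004 -0.0007 -0.0034] [ 0.03 -0.03  0.02]  |mm| 3.4984350970753204 F [-0.6 -0.  -3.2] t 9.97
```

>>> servo_tool(commands=[{"x": 0,"y": -0.0005,"z": -0.0015,"ax": 0,"ay": 0,"az": 0},{"x": 0,"y": -0.0005,"z": -0.003,"ax": 0,"ay": 0,"az": 0},{"x": 0,"y": -0.0005,"z": -0.0045,"ax": 0,"ay": 0,"az": 0},{"x": 0,"y": -0.0005,"z": -0.006,"ax": 0,"ay": 0,"az": 0},{"x": 0,"y": -0.0005,"z": -0.0075,"ax": 0,"ay": 0,"az": 0},{"x": 0,"y": -0.0005,"z": -0.009,"ax": 0,"ay": 0,"az": 0},{"x": 0,"y": -0.0005,"z": -0.009,"ax": 0,"ay": 0,"az": 0}])

```text
clock: 10.55
ee_pos: [631.1, -19.4, 177.0]
ee_rot: [2.944, 1.096, 0.001]
contact_force: [-0.1, 0.2, -4.5]
gripper_width: 0.29
grasp_force: 109.4
```

```bash
python3 - <<'E'
from h import *
s=env.sense(); print(s["ee_pos"], s["wrist_torque"].round(2))
go((631.3,-19,181.6),down(-49.2))
E
```

```text
[631.1307013  -19.38113241 176.99942145] [ 0.22 -0.33 -0.05]
go [ 0.0004 -0.0002 -0.0046] [ 0.02 -0.02  0.03]  |mm| 4.619442280275081 F [-0.1  0.2 -4.5] t 10.55
```

>>> servo_tool(commands=[{"x": 0,"y": 0,"z": -0.001,"ax": 0,"ay": 0,"az": 0},{"x": 0,"y": 0,"z": -0.002,"ax": 0,"ay": 0,"az": 0},{"x": 0,"y": 0,"z": -0.003,"ax": 0,"ay": 0,"az": 0},{"x": 0,"y": 0,"z": -0.004,"ax": 0,"ay": 0,"az": 0},{"x": 0,"y": 0,"z": -0.0048,"ax": 0,"ay": 0,"az": 0},{"x": 0,"y": 0,"z": -0.0048,"ax": 0,"ay": 0,"az": 0},{"x": 0,"y": 0,"z": -0.0048,"ax": 0,"ay": 0,"az": 0}])

```text
clock: 11.13
ee_pos: [631.0, -19.4, 181.4]
ee_rot: [2.944, 1.096, 0.0]
contact_force: [-0.1, 0.6, -4.8]
gripper_width: 0.29
grasp_force: 109.4
```

```bash
python3 - <<'E'
from h import *
s=env.sense(); print(s["ee_pos"], s["wrist_torque"].round(2), s["contact_force"].round(1))
E
```

```text
[631.0122486  -19.39850025 181.41503865] [ 0.26 -0.26  0.01] [-0.1  0.6 -4.8]
```

>>> servo_tool(commands=[{"x": 0,"y": 0,"z": -0.0005,"ax": 0,"ay": 0,"az": 0},{"x": 0,"y": 0,"z": -0.001,"ax": 0,"ay": 0,"az": 0},{"x": 0,"y": 0,"z": -0.001,"ax": 0,"ay": 0,"az": 0},{"x": 0,"y": 0,"z": -0.001,"ax": 0,"ay": 0,"az": 0}])

```text
clock: 11.47
ee_pos: [631.0, -19.4, 182.4]
ee_rot: [2.944, 1.096, 0.0]
contact_force: [0.6, 0.0, -4.2]
gripper_width: 0.287
grasp_force: 109.4
```

>>> servo_tool(commands=[{"x": 0,"y": 0,"z": -0.0005,"ax": 0,"ay": 0,"az": 0},{"x": 0,"y": 0,"z": -0.001,"ax": 0,"ay": 0,"az": 0},{"x": 0,"y": 0,"z": -0.001,"ax": 0,"ay": 0,"az": 0},{"x": 0,"y": 0,"z": -0.001,"ax": 0,"ay": 0,"az": 0}])

```text
clock: 11.8
ee_pos: [631.0, -19.4, 183.4]
ee_rot: [2.944, 1.096, 0.0]
contact_force: [-0.1, 0.1, -4.0]
gripper_width: 0.29
grasp_force: 109.4
```

>>> servo_tool(commands=[{"x": 0,"y": 0,"z": -0.0005,"ax": 0,"ay": 0,"az": 0},{"x": 0,"y": 0,"z": -0.001,"ax": 0,"ay": 0,"az": 0},{"x": 0,"y": 0,"z": -0.001,"ax": 0,"ay": 0,"az": 0},{"x": 0,"y": 0,"z": -0.001,"ax": 0,"ay": 0,"az": 0}])

```text
clock: 12.13
ee_pos: [631.0, -19.4, 184.4]
ee_rot: [2.944, 1.096, 0.0]
contact_force: [0.1, -1.3, -4.9]
gripper_width: 0.285
grasp_force: 109.4
```

```bash
python3 - <<'E'
from h import *
s=env.sense(); print(s["ee_pos"], s["wrist_torque"].round(2), s["contact_force"].round(1))
f=env.grab_frame("scene"); W=cloud(f); 
# handle end tilt: visible handle outer part, dark points above z 130 near the handle
a=np.radians(40.8); d=np.array([np.cos(a),np.sin(a)]); o=s["ee_pos"][:2]
q=W.reshape(-1,3); t=(q[:,:2]-o)@d; l=(q[:,:2]-o)@[-d[1],d[0]]
m=(t>15)&(t<55)&(abs(l)<11)&(q[:,2]>150)&(q[:,2]<230)
for k in range(15,55,6):
    mm=m&(t>=k)&(t<k+6); print(k,mm.sum(),np.percentile(q[mm,2],[50,80,95]).round(1) if mm.sum() else "")
E
```

```text
[631.02083973 -19.3959906  184.41548933] [ 0.27 -0.26 -0.  ] [ 0.1 -1.3 -4.9]
15 12 [203.5 205.6 206.7]
21 19 [203.7 205.  206.4]
27 16 [204.4 205.8 208. ]
33 19 [204.1 206.8 208.4]
39 19 [203.6 205.3 207.2]
45 22 [199.4 203.1 203.8]
51 19 [191.4 198.4 201.8]
```

>>> servo_tool(commands=[{"x": 0,"y": 0,"z": -0.0005,"ax": 0,"ay": 0,"az": 0},{"x": 0,"y": 0,"z": -0.001,"ax": 0,"ay": 0,"az": 0},{"x": 0,"y": 0,"z": -0.001,"ax": 0,"ay": 0,"az": 0},{"x": 0,"y": 0,"z": -0.001,"ax": 0,"ay": 0,"az": 0}])

```text
clock: 12.52
ee_pos: [631.0, -19.3, 185.2]
ee_rot: [-2.944, -1.096, 0.0]
contact_force: [1.4, 0.4, -6.3]
gripper_width: 0.287
grasp_force: 109.3
```

Contact is just starting. I'll raise another 0.5 mm.

>>> servo_tool(commands=[{"x": 0,"y": 0,"z": -0.0005,"ax": 0,"ay": 0,"az": 0},{"x": 0,"y": 0,"z": -0.0007,"ax": 0,"ay": 0,"az": 0},{"x": 0,"y": 0,"z": -0.0007,"ax": 0,"ay": 0,"az": 0}])

```text
clock: 12.77
ee_pos: [631.0, -19.3, 185.9]
ee_rot: [-2.944, -1.096, 0.0]
contact_force: [0.9, 1.2, -8.5]
gripper_width: 0.287
grasp_force: 109.1
```

```bash
python3 - <<'E'
from h import *
s=env.sense(); print(s["ee_pos"], s["wrist_torque"].round(2), s["contact_force"].round(1))
E
```

```text
[630.99435791 -19.28497281 185.86217107] [ 0.56 -0.81  0.14] [ 0.9  1.2 -8.5]
```

>>> servo_tool(commands=[{"x": 0,"y": 0,"z": 0.001,"ax": 0,"ay": -0.5,"az": 0},{"x": 0,"y": 0,"z": 0.002,"ax": 0,"ay": -1.0,"az": 0},{"x": 0,"y": 0,"z": 0.003,"ax": 0,"ay": -1.5,"az": 0},{"x": 0,"y": 0,"z": 0.003,"ax": 0,"ay": -1.5,"az": 0},{"x": 0,"y": 0,"z": 0.003,"ax": 0,"ay": -1.5,"az": 0}])

```text
clock: 13.18
ee_pos: [631.1, -19.3, 183.0]
ee_rot: [2.935, 1.093, -0.039]
contact_force: [-1.2, -1.3, -6.8]
gripper_width: 0.29
grasp_force: 108.9
```

```bash
cat > st.py <<'E'
from h import *
s=env.sense(); r=R.from_rotvec(s["ee_rot"]); M=r.as_matrix(); print(s["ee_pos"].round(2),"F tool",r.inv().apply(s["contact_force"]).round(1),"T tool",r.inv().apply(s["wrist_torque"]).round(2), "a",np.degrees(np.arctan2(M[1,1],M[0,1])).round(2),"tilt x",np.degrees(np.arcsin(M[2,0])).round(2))
print("axis at d=117.6",(s["ee_pos"]-117.6*M[:,0]).round(1))
E
python3 st.py; sed -i 's/^$//' st.py
```

```text
[631.06 -19.32 183.01] F tool [-1.6  0.2  6.9] T tool [0.05 0.72 0.  ] a -49.17 tilt x -1.51
axis at d=117.6 [542.1 -96.2 186.1]
```

```bash
cat > turn.py <<'E'
from h import *
import sys
s=env.sense(); r=R.from_rotvec(s["ee_rot"]); c=np.array([542.2,-96.25,0])
c[2]=s["ee_pos"][2]
for p,l in zip(map(float,sys.argv[1].split(",")),map(float,sys.argv[2].split(","))):
    q=R.from_euler("z",p,degrees=True); t=c+q.apply(s["ee_pos"]-c)+[0,0,l]
    print(p,(r.inv().apply(t-s["ee_pos"])/1e3).round(4),np.degrees((r.inv()*q*r).as_rotvec()).round(2))
E
python3 turn.py 2,4,6,8,10,12,14,16 .15,.3,.5,.65,.8,1,1.15,1.3
```

```text
2.0 [-0.0001 -0.0041 -0.0001] [-0.05 -0.   -2.  ]
4.0 [-0.0003 -0.0082 -0.0003] [-0.11 -0.   -4.  ]
6.0 [-0.0007 -0.0123 -0.0005] [-0.16 -0.   -6.  ]
8.0 [-0.0012 -0.0164 -0.0006] [-0.21 -0.   -8.  ]
10.0 [-0.0018 -0.0204 -0.0008] [ -0.26  -0.   -10.  ]
12.0 [-0.0026 -0.0244 -0.0009] [ -0.32  -0.   -12.  ]
14.0 [-0.0035 -0.0284 -0.0011] [ -0.37  -0.   -14.  ]
16.0 [-0.0046 -0.0324 -0.0012] [ -0.42  -0.   -15.99]
```

>>> servo_tool(commands=[{"x": -0.0001,"y": -0.0041,"z": -0.0001,"ax": -0.05,"ay": 0,"az": -2},{"x": -0.0003,"y": -0.0082,"z": -0.0003,"ax": -0.11,"ay": 0,"az": -4},{"x": -0.0007,"y": -0.0123,"z": -0.0005,"ax": -0.16,"ay": 0,"az": -6},{"x": -0.0012,"y": -0.0164,"z": -0.0006,"ax": -0.21,"ay": 0,"az": -8},{"x": -0.0018,"y": -0.0204,"z": -0.0008,"ax": -0.26,"ay": 0,"az": -10},{"x": -0.0018,"y": -0.0204,"z": -0.0008,"ax": -0.26,"ay": 0,"az": -10},{"x": -0.0018,"y": -0.0204,"z": -0.0008,"ax": -0.26,"ay": 0,"az": -10}])

```text
clock: 13.77
ee_pos: [616.3, -4.9, 183.9]
ee_rot: [2.828, 1.342, -0.037]
contact_force: [-0.4, 0.8, -10.0]
gripper_width: 0.288
grasp_force: 108.5
```

```bash
python3 st.py; python3 turn.py 2,4,6,8,10,12 .15,.3,.5,.65,.8,1
```

```text
[616.33  -4.91 183.85] F tool [ 0.6 -0.8 10. ] T tool [0.04 1.21 0.02] a -39.22 tilt x -1.48
axis at d=117.6 [542.  -96.  186.9]
2.0 [-0.0001 -0.0041 -0.0001] [-0.05 -0.   -2.  ]
4.0 [-0.0003 -0.0082 -0.0003] [-0.1 -0.  -4. ]
6.0 [-0.0007 -0.0123 -0.0005] [-0.16 -0.   -6.  ]
8.0 [-0.0012 -0.0164 -0.0006] [-0.21 -0.   -8.  ]
10.0 [-0.0019 -0.0204 -0.0007] [ -0.26  -0.   -10.  ]
12.0 [-0.0027 -0.0245 -0.0009] [ -0.31  -0.   -12.  ]
```

>>> servo_tool(commands=[{"x": -0.0001,"y": -0.0041,"z": -0.0001,"ax": -0.05,"ay": 0,"az": -2},{"x": -0.0003,"y": -0.0082,"z": -0.0003,"ax": -0.1,"ay": 0,"az": -4},{"x": -0.0007,"y": -0.0123,"z": -0.0005,"ax": -0.16,"ay": 0,"az": -6},{"x": -0.0012,"y": -0.0164,"z": -0.0006,"ax": -0.21,"ay": 0,"az": -8},{"x": -0.0019,"y": -0.0204,"z": -0.0007,"ax": -0.26,"ay": 0,"az": -10},{"x": -0.0027,"y": -0.0245,"z": -0.0009,"ax": -0.31,"ay": 0,"az": -12},{"x": -0.0027,"y": -0.0245,"z": -0.0009,"ax": -0.31,"ay": 0,"az": -12},{"x": -0.0027,"y": -0.0245,"z": -0.0009,"ax": -0.31,"ay": 0,"az": -12}])

```text
clock: 14.43
ee_pos: [595.7, 8.3, 185.0]
ee_rot: [2.671, 1.628, -0.035]
contact_force: [0.3, 1.1, -9.3]
gripper_width: 0.288
grasp_force: 108.7
```

```bash
python3 st.py; python3 turn.py 2,4,6,8,10,12,14,16 0.1,0.2,0.2,0.2,0.2,0.2,.2,.2
```

```text
[595.74   8.28 184.99] F tool [ 1.4 -0.3  9.3] T tool [0.1  1.01 0.06] a -27.28 tilt x -1.49
axis at d=117.6 [541.9 -96.2 188. ]
2.0 [-0.0001 -0.0041 -0.0001] [-0.05 -0.   -2.  ]
4.0 [-0.0003 -0.0082 -0.0002] [-0.1 -0.  -4. ]
6.0 [-0.0007 -0.0123 -0.0002] [-0.16 -0.   -6.  ]
8.0 [-0.0012 -0.0163 -0.0002] [-0.21 -0.   -8.  ]
10.0 [-0.0018 -0.0204 -0.0001] [ -0.26  -0.   -10.  ]
12.0 [-0.0026 -0.0244 -0.0001] [ -0.31  -0.   -12.  ]
14.0 [-0.0036 -0.0284 -0.0001] [ -0.36  -0.   -14.  ]
16.0 [-0.0046 -0.0324 -0.0001] [ -0.42  -0.   -15.99]
```

>>> servo_tool(commands=[{"x": -0.0001,"y": -0.0041,"z": -0.0001,"ax": -0.05,"ay": 0,"az": -2},{"x": -0.0003,"y": -0.0082,"z": -0.0002,"ax": -0.1,"ay": 0,"az": -4},{"x": -0.0007,"y": -0.0123,"z": -0.0002,"ax": -0.16,"ay": 0,"az": -6},{"x": -0.0012,"y": -0.0163,"z": -0.0002,"ax": -0.21,"ay": 0,"az": -8},{"x": -0.0018,"y": -0.0204,"z": -0.0001,"ax": -0.26,"ay": 0,"az": -10},{"x": -0.0026,"y": -0.0244,"z": -0.0001,"ax": -0.31,"ay": 0,"az": -12},{"x": -0.0036,"y": -0.0284,"z": -0.0001,"ax": -0.36,"ay": 0,"az": -14},{"x": -0.0036,"y": -0.0284,"z": -0.0001,"ax": -0.36,"ay": 0,"az": -14},{"x": -0.0036,"y": -0.0284,"z": -0.0001,"ax": -0.36,"ay": 0,"az": -14}])

```text
clock: 15.18
ee_pos: [569.0, 18.0, 185.3]
ee_rot: [2.45, 1.94, -0.032]
contact_force: [0.5, 1.1, -7.6]
gripper_width: 0.284
grasp_force: 109.1
```

```bash
python3 st.py; python3 turn.py 2,4,6,8,10,12,14,15 0,0,0,0,0,0,0,0
```

```text
[568.99  17.97 185.34] F tool [1.4 0.2 7.6] T tool [ 0.    0.69 -0.27] a -13.27 tilt x -1.5
axis at d=117.6 [542.  -96.5 188.4]
2.0 [-0.0001 -0.0041  0.    ] [-0.05  0.   -2.  ]
4.0 [-0.0003 -0.0082  0.    ] [-0.1  0.  -4. ]
6.0 [-0.0007 -0.0123  0.    ] [-0.16  0.   -6.  ]
8.0 [-0.0012 -0.0163  0.    ] [-0.21  0.   -8.  ]
10.0 [-0.0018 -0.0204  0.    ] [ -0.26   0.   -10.  ]
12.0 [-0.0026 -0.0244  0.0001] [ -0.31   0.   -12.  ]
14.0 [-0.0035 -0.0284  0.0001] [ -0.37   0.   -14.  ]
15.0 [-0.004  -0.0304  0.0001] [ -0.39   0.   -14.99]
```

>>> servo_tool(commands=[{"x": -0.0001,"y": -0.0041,"z": 0,"ax": -0.05,"ay": 0,"az": -2},{"x": -0.0003,"y": -0.0082,"z": 0,"ax": -0.1,"ay": 0,"az": -4},{"x": -0.0007,"y": -0.0123,"z": 0,"ax": -0.16,"ay": 0,"az": -6},{"x": -0.0012,"y": -0.0163,"z": 0,"ax": -0.21,"ay": 0,"az": -8},{"x": -0.0018,"y": -0.0204,"z": 0,"ax": -0.26,"ay": 0,"az": -10},{"x": -0.0026,"y": -0.0244,"z": 0.0001,"ax": -0.31,"ay": 0,"az": -12},{"x": -0.0035,"y": -0.0284,"z": 0.0001,"ax": -0.37,"ay": 0,"az": -14},{"x": -0.0035,"y": -0.0284,"z": 0.0001,"ax": -0.37,"ay": 0,"az": -14},{"x": -0.0035,"y": -0.0284,"z": 0.0001,"ax": -0.37,"ay": 0,"az": -14},{"x": -0.0035,"y": -0.0284,"z": 0.0001,"ax": -0.37,"ay": 0,"az": -14}])

```text
clock: 16.02
ee_pos: [540.5, 20.9, 185.2]
ee_rot: [2.194, 2.222, -0.029]
contact_force: [-0.0, -0.6, -5.6]
gripper_width: 0.288
grasp_force: 109.3
```

```bash
python3 st.py; python3 turn.py 1,2,3 0,0,0
```

```text
[540.55  20.89 185.2 ] F tool [-0.4 -0.   5.6] T tool [ 0.01  0.32 -0.26] a 0.73 tilt x -1.51
axis at d=117.6 [542.  -96.7 188.3]
1.0 [-0.    -0.002  0.   ] [-0.03 -0.   -1.  ]
2.0 [-0.0001 -0.0041  0.    ] [-0.05 -0.   -2.  ]
3.0 [-0.0002 -0.0061  0.    ] [-0.08 -0.   -3.  ]
```

>>> servo_tool(commands=[{"x": 0,"y": 0,"z": 0,"ax": 0,"ay": 0,"az": 0},{"x": 0,"y": 0,"z": 0,"ax": 0,"ay": 0,"az": 0},{"x": 0,"y": 0,"z": 0,"ax": 0,"ay": 0,"az": 0},{"x": 0,"y": 0,"z": 0,"ax": 0,"ay": 0,"az": 0},{"x": 0,"y": 0,"z": 0,"ax": 0,"ay": 0,"az": 0},{"x": 0,"y": 0,"z": 0,"ax": 0,"ay": 0,"az": 0}], gripper=0.08)

```text
clock: 16.52
ee_pos: [540.3, 21.1, 185.2]
ee_rot: [2.192, 2.224, -0.029]
contact_force: [0.3, -0.3, -0.4]
gripper_width: 0.938
grasp_force: 0.0
```

>>> servo_tool(commands=[{"x": 0.003,"y": 0,"z": -0.015,"ax": 0,"ay": 0,"az": 0},{"x": 0.006,"y": 0,"z": -0.04,"ax": 0,"ay": 0,"az": 0},{"x": 0.012,"y": 0,"z": -0.07,"ax": 0,"ay": 0,"az": 0},{"x": 0.02,"y": 0,"z": -0.11,"ax": 0,"ay": 0,"az": 0},{"x": 0.03,"y": 0,"z": -0.15,"ax": 0,"ay": 0,"az": 0},{"x": 0.03,"y": 0,"z": -0.19,"ax": 0,"ay": 0,"az": 0},{"x": 0.03,"y": 0,"z": -0.21,"ax": 0,"ay": 0,"az": 0},{"x": 0.03,"y": 0,"z": -0.21,"ax": 0,"ay": 0,"az": 0},{"x": 0.03,"y": 0,"z": -0.21,"ax": 0,"ay": 0,"az": 0}])

```text
clock: 17.27
ee_pos: [539.9, 56.7, 395.0]
ee_rot: [2.191, 2.224, -0.027]
contact_force: [-0.2, 0.3, -0.4]
gripper_width: 0.939
grasp_force: 0.0
```

```bash
python3 - <<'E'
from h import *
s=env.sense(); print(s["ee_pos"].round(1),s["contact_force"].round(1),s["gripper_width"])
f=env.grab_frame("wrist"); W=cloud(f,s); Z=W[...,2]; g=f["img"].max(2).astype(int)
m=(g<75)&(Z>185)&(Z<215)&(abs(W[...,0]-542)<40)&(W[...,1]>-35)&(W[...,1]<90)
c=max(cv2.findContours(m.astype(np.uint8),0,1)[0],key=cv2.contourArea)[:,0]; P=W[m]
print(cv2.minAreaRect(ray(f,s,c,203)[:,:2].astype(np.float32)))
k=np.polyfit(P[:,1],P[:,2],1); print("tilt deg",np.degrees(np.arctan(k[0])),"z med",np.median(P[:,2]))
rows=np.unique(np.where(m)[0]); L=np.array([[(np.where(m[v])[0][[0,-1]]).mean(),v] for v in rows if m[v].sum()>10])
Q=ray(f,s,L,197)[:,:2]; l=np.polyfit(Q[:,1],Q[:,0],1); print("handle line deg",np.degrees(np.arctan(l[0])),"x at y=-96.3",np.polyval(l,-96.3),"y",Q[:,1].min(),Q[:,1].max())
cv2.imwrite("pics/i.png",cv2.cvtColor(cv2.resize(f["img"],(640,480)),cv2.COLOR_RGB2BGR))
go((543.8,-201.5,400),down(0.8))
E
```

```text
[539.9  56.7 395. ] [-0.2  0.3 -0.4] 0.9391473039462686
((538.641845703125, 23.8046817779541), (24.149568557739258, 94.4900894165039), 0.7863831520080566)
tilt deg -0.8954368409617613 z med 200.90431524204115
handle line deg -1.07464089324579 x at y=-96.3 540.6404740436953 y -25.220145130246067 68.60178041357963
go [-0.2582  0.0003  0.0004] [-0.04  1.5   0.04]  |mm| 258.170522351765 F [ 0.1 -0.2 -0.7] t 17.32
```

View pics/i.png

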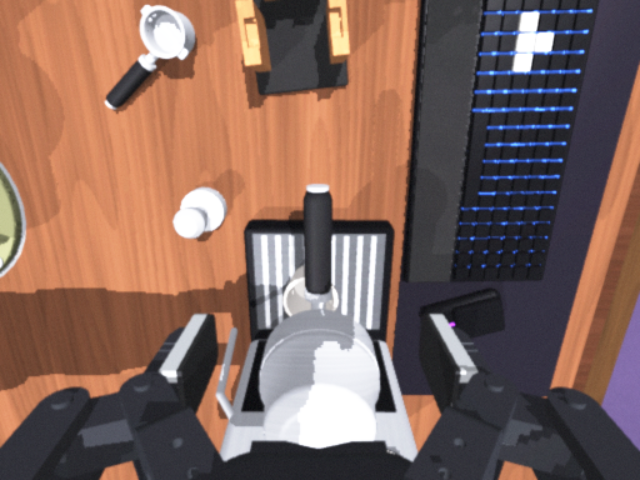

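The wrist view shows the portafilter hanging by itself, handle from (317,190) to (318,290), in line with the tray stripes (about 1° in world, which is the machine's heading). The cup is at (312,295) beneath it. Next is the button.

>>> servo_tool(commands=[{"x": -0.03,"y": 0,"z": 0,"ax": 0,"ay": 0.5,"az": 0},{"x": -0.07,"y": 0,"z": 0,"ax": 0,"ay": 1,"az": 0},{"x": -0.11,"y": 0,"z": 0,"ax": 0,"ay": 1.5,"az": 0},{"x": -0.15,"y": 0,"z": 0,"ax": 0,"ay": 1.5,"az": 0},{"x": -0.19,"y": 0,"z": 0,"ax": 0,"ay": 1.5,"az": 0},{"x": -0.23,"y": 0,"z": 0,"ax": 0,"ay": 1.5,"az": 0},{"x": -0.2585,"y": 0,"z": 0,"ax": 0,"ay": 1.5,"az": 0},{"x": -0.2585,"y": 0,"z": 0,"ax": 0,"ay": 1.5,"az": 0},{"x": -0.2585,"y": 0,"z": 0,"ax": 0,"ay": 1.5,"az": 0},{"x": -0.2585,"y": 0,"z": 0,"ax": 0,"ay": 1.5,"az": 0}], gripper=0.0, squeeze=40)

```text
clock: 18.15
ee_pos: [543.5, -201.4, 399.9]
ee_rot: [-2.204, -2.236, 0.001]
contact_force: [-0.1, 0.2, -0.8]
gripper_width: -0.006
grasp_force: 0.0
```

```bash
python3 - <<'E'
from h import *
s=env.sense(); print(s["gripper_width"],s["ee_pos"].round(1))
go((543.8,-202,355),down(0.8))
E
```

```text
-0.005895842419388597 [ 543.5 -201.4  399.9]
go [-0.0007  0.0003  0.0449] [-0.1  -0.06  0.04]  |mm| 44.93076746446337 F [-0.1  0.2 -0.8] t 18.15
```

>>> servo_tool(commands=[{"x": -0.0005,"y": 0,"z": 0.02,"ax": 0,"ay": 0,"az": 0},{"x": -0.0005,"y": 0,"z": 0.038,"ax": 0,"ay": 0,"az": 0},{"x": -0.0005,"y": 0,"z": 0.045,"ax": 0,"ay": 0,"az": 0},{"x": -0.0005,"y": 0,"z": 0.049,"ax": 0,"ay": 0,"az": 0},{"x": -0.0005,"y": 0,"z": 0.052,"ax": 0,"ay": 0,"az": 0},{"x": -0.0005,"y": 0,"z": 0.055,"ax": 0,"ay": 0,"az": 0},{"x": -0.0005,"y": 0,"z": 0.055,"ax": 0,"ay": 0,"az": 0},{"x": -0.0005,"y": 0,"z": 0.055,"ax": 0,"ay": 0,"az": 0}])

```text
clock: 18.82
ee_pos: [543.8, -202.0, 346.9]
ee_rot: [2.204, 2.237, 0.001]
contact_force: [-0.2, 2.8, 3.8]
gripper_width: -0.003
grasp_force: 1.8
```

>>> servo_tool(commands=[{"x": 0,"y": 0,"z": 0.001,"ax": 0,"ay": 0,"az": 0},{"x": 0,"y": 0,"z": 0.002,"ax": 0,"ay": 0,"az": 0},{"x": 0,"y": 0,"z": 0.003,"ax": 0,"ay": 0,"az": 0},{"x": 0,"y": 0,"z": 0.003,"ax": 0,"ay": 0,"az": 0},{"x": 0,"y": 0,"z": 0.003,"ax": 0,"ay": 0,"az": 0}])

```text
clock: 19.23
ee_pos: [543.8, -202.2, 344.9]
ee_rot: [2.203, 2.236, 0.002]
contact_force: [-1.5, 4.8, 13.8]
gripper_width: -0.003
grasp_force: 7.0
```

>>> servo_tool(commands=[{"x": 0,"y": 0,"z": 0.001,"ax": 0,"ay": 0,"az": 0},{"x": 0,"y": 0,"z": 0.002,"ax": 0,"ay": 0,"az": 0},{"x": 0,"y": 0,"z": 0.002,"ax": 0,"ay": 0,"az": 0}])

```text
clock: 19.48
ee_pos: [543.8, -202.2, 344.7]
ee_rot: [2.201, 2.234, 0.004]
contact_force: [-4.2, 6.2, 24.7]
gripper_width: 0.001
grasp_force: 12.5
```

```bash
python3 st.py; python3 - <<'E'
from h import *
f=env.grab_frame("scene"); W=cloud(f); g=f["img"].max(2)
m=(W[...,2]>318)&(W[...,2]<345)&(abs(W[...,0]-543)<22)&(abs(W[...,1]+202)<22)&(g>150)
print(m.sum(), np.percentile(W[m][:,2],[20,50,80]).round(1)); 
f0=dict(np.load("pics/scene0.npz")); W0=cloud(f0); print(np.percentile(W0[m][:,2],[20,50,80]).round(1))
E
```

```text
[ 543.85 -202.21  344.7 ] F tool [  6.2  -4.  -24.7] T tool [ 0.81  1.   -0.05] a 0.85 tilt x -0.11
axis at d=117.6 [ 545.6 -319.8  344.9]
103 [328.2 330.5 332.6]
[328.5 332.1 336.7]
```

>>> servo_tool(commands=[{"x": 0,"y": 0,"z": -0.003,"ax": 0,"ay": 0,"az": 0},{"x": 0,"y": 0,"z": -0.01,"ax": 0,"ay": 0,"az": 0},{"x": 0,"y": 0,"z": -0.025,"ax": 0,"ay": 0,"az": 0},{"x": 0,"y": 0,"z": -0.05,"ax": 0,"ay": 0,"az": 0},{"x": 0.02,"y": -0.03,"z": -0.08,"ax": 0,"ay": 0,"az": 0},{"x": 0.05,"y": -0.06,"z": -0.1,"ax": 0,"ay": 0,"az": 0},{"x": 0.08,"y": -0.09,"z": -0.1,"ax": 0,"ay": 0,"az": 0},{"x": 0.11,"y": -0.12,"z": -0.1,"ax": 0,"ay": 0,"az": 0},{"x": 0.14,"y": -0.14,"z": -0.1,"ax": 0,"ay": 0,"az": 0},{"x": 0.16,"y": -0.14,"z": -0.1,"ax": 0,"ay": 0,"az": 0},{"x": 0.16,"y": -0.14,"z": -0.1,"ax": 0,"ay": 0,"az": 0},{"x": 0.16,"y": -0.14,"z": -0.1,"ax": 0,"ay": 0,"az": 0}])

```text
clock: 20.53
ee_pos: [401.0, -43.9, 441.4]
ee_rot: [2.203, 2.239, 0.0]
contact_force: [0.0, -0.2, -0.1]
gripper_width: 0.0
grasp_force: 0.0
```

```bash
python3 - <<'E'
from h import *
s=env.sense(); print(s["ee_pos"].round(1),s["contact_force"].round(1),s["joint_vel"].round(3))
f=env.grab_frame("top"); W=cloud(f); g=f["img"].max(2).astype(int); f0=dict(np.load("pics/top0.npz"))
Z=W[...,2]; m=(g<75)&(Z>180)&(Z<215)&(abs(W[...,0]-542)<35)&(W[...,1]>-35)&(W[...,1]<90); print(m.sum())
c=max(cv2.findContours(m.astype(np.uint8),0,1)[0],key=cv2.contourArea)[:,0]; print("handle",cv2.minAreaRect(ray(f,None,c,203)[:,:2].astype(np.float32)),np.median(Z[m]))
d=abs(f["img"].astype(int)-f0["img"]).max(2)
for n,(u,v,r) in {"tamper":(289,256,12),"kb":(260,137,50),"mouse":(336,136,16),"button":(385,189,10)}.items(): print(n,(d[v-r:v+r,u-r:u+r]>60).mean().round(3))
m=(Z>322)&(Z<345)&(np.hypot(W[...,0]-543.7,W[...,1]+202)<12); print("button z",np.median(Z[m]))
# cup rim near z 102
q=W[(Z>85)&(Z<112)&(np.hypot(W[...,0]-542,W[...,1]+96)<60)&(g>110)]; print("cup",len(q),q.mean(0).round(1) if len(q) else "")
E
```

```text
[401.  -43.9 441.4] [ 0.  -0.2 -0.1] [-0.034  0.035 -0.012 -0.002 -0.001 -0.016]
33
handle ((548.4099731445312, -6.704717636108398), (23.95093536376953, 3.550278902053833), 82.9076156616211) 197.95867873805642
tamper 0.0
kb 0.0
mouse 0.0
button 0.0
button z 334.88834266868986
cup 25 [511.8 -68.4 100.2]
```

```bash
python3 - <<'E'
from h import *
f=env.grab_frame("scene"); W=cloud(f); g=f["img"].max(2).astype(int); Z=W[...,2]
m=(g<90)&(Z>180)&(Z<210)&(abs(W[...,0]-542)<35)&(W[...,1]>-35)&(W[...,1]<90); P=W[m]
print(m.sum()); k=np.polyfit(P[:,1],P[:,0],1); print("handle dir deg",np.degrees(np.arctan(k[0])),P.mean(0).round(1),P[:,1].min(),P[:,1].max())
if m.sum()>60 and abs(np.degrees(np.arctan(k[0])))<6: print(env.job_done())
E
```

```text
10
handle dir deg -1.5076861257189214 [552.3  50.6 194. ] 36.793030494348294 63.47333974459704
```

>>> servo_tool(commands=[{"x": 0.04,"y": -0.01,"z": 0,"ax": 0,"ay": 0,"az": 0},{"x": 0.08,"y": -0.02,"z": 0,"ax": 0,"ay": 0,"az": 0},{"x": 0.12,"y": -0.03,"z": 0,"ax": 0,"ay": 0,"az": 0},{"x": 0.16,"y": -0.04,"z": 0,"ax": 0,"ay": 0,"az": 0},{"x": 0.2,"y": -0.05,"z": 0,"ax": 0,"ay": 0,"az": 0},{"x": 0.24,"y": -0.05,"z": 0,"ax": 0,"ay": 0,"az": 0},{"x": 0.27,"y": -0.05,"z": 0,"ax": 0,"ay": 0,"az": 0},{"x": 0.28,"y": -0.05,"z": 0,"ax": 0,"ay": 0,"az": 0},{"x": 0.28,"y": -0.05,"z": 0,"ax": 0,"ay": 0,"az": 0},{"x": 0.28,"y": -0.05,"z": 0,"ax": 0,"ay": 0,"az": 0},{"x": 0.28,"y": -0.05,"z": 0,"ax": 0,"ay": 0,"az": 0},{"x": 0.28,"y": -0.05,"z": 0,"ax": 0,"ay": 0,"az": 0}])

```text
clock: 21.63
ee_pos: [347.6, 233.7, 441.2]
ee_rot: [2.207, 2.235, 0.0]
contact_force: [-0.3, 0.2, -0.1]
gripper_width: -0.002
grasp_force: 0.0
```

```bash
python3 - <<'E'
from h import *
ok=0
for n in("scene","top"):
    f=env.grab_frame(n); W=cloud(f); g=f["img"].max(2).astype(int); Z=W[...,2]
    m=(g<90)&(Z>180)&(Z<212)&(abs(W[...,0]-542)<35)&(W[...,1]>-35)&(W[...,1]<90); P=W[m]
    if m.sum()<40: print(n,m.sum()); continue
    c=max(cv2.findContours(m.astype(np.uint8),0,1)[0],key=cv2.contourArea)[:,0]; r=cv2.minAreaRect(ray(f,None,c,200)[:,:2].astype(np.float32)); print(n,m.sum(),r,P.mean(0).round(1))
    ok|=abs((r[2]+45)%90-45)<6
print(ok)
if ok: print(env.job_done())
E
```

```text
scene 19
top 168 ((539.3157958984375, 21.298812866210938), (85.18756866455078, 24.090986251831055), 89.34500122070312) [539.2  18.4 199. ]
1
the job is handed in; nothing more can be done
None
```

The job is handed in at about 22 s: the portafilter hangs locked with its handle straight out (within about 1°), the brew button was pressed to its stop and sprang back, and the tamper, keyboard and mouse are unmoved; the cup under the spouts was not checked closely at the end.

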